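# Rack the blend samples by size and scan out the tall rack

## Task

Stand every capped jar that waits on the bench in a free pocket of the rack that already holds a jar of its own height, and leave the jars already racked and the open empty jar where they are. When all are racked, book out the rack of tall jars: take the code reader from its stand and hold it still for a good second, square to that rack's sloping label and pointing at its middle, the nose about 8 cm off. Then put the reader back in its stand, nose down.

Things in the scene. Friction and masses are not known exactly. Their poses are not given: they have to be found in the camera images.
- tall_1: capped sample jar, a plain upright cylinder 56 mm across and 88 mm tall (tall size) with a white screw cap and brown contents, about 160 g; origin at the centre of its underside, z up its axis. Stands waiting on the bench, or is absent in this run (4 to 6 of the six waiting jars are there)
- tall_2: capped sample jar, a plain upright cylinder 56 mm across and 88 mm tall (tall size) with a white screw cap and brown contents, about 160 g; origin at the centre of its underside, z up its axis. Stands waiting on the bench, or is absent in this run (4 to 6 of the six waiting jars are there)
- tall_3: capped sample jar, a plain upright cylinder 56 mm across and 88 mm tall (tall size) with a white screw cap and brown contents, about 160 g; origin at the centre of its underside, z up its axis. Stands waiting on the bench, or is absent in this run (4 to 6 of the six waiting jars are there)
- short_1: capped sample jar, a plain upright cylinder 56 mm across and 62 mm tall (short size) with a white screw cap and brown contents, about 120 g; origin at the centre of its underside, z up its axis. Stands waiting on the bench, or is absent in this run (4 to 6 of the six waiting jars are there)
- short_2: capped sample jar, a plain upright cylinder 56 mm across and 62 mm tall (short size) with a white screw cap and brown contents, about 120 g; origin at the centre of its underside, z up its axis. Stands waiting on the bench, or is absent in this run (4 to 6 of the six waiting jars are there)
- short_3: capped sample jar, a plain upright cylinder 56 mm across and 62 mm tall (short size) with a white screw cap and brown contents, about 120 g; origin at the centre of its underside, z up its axis. Stands waiting on the bench, or is absent in this run (4 to 6 of the six waiting jars are there)
- tall_racked: capped sample jar, a plain upright cylinder 56 mm across and 88 mm tall (tall size) with a white screw cap and brown contents, about 160 g; origin at the centre of its underside, z up its axis. Already stands in one of the two racks at the start, the short one in the other
- short_racked: capped sample jar, a plain upright cylinder 56 mm across and 62 mm tall (short size) with a white screw cap and brown contents, about 120 g; origin at the centre of its underside, z up its axis. Already stands in one of the two racks at the start, the tall one in the other
- rack_left: white plastic sample rack on the robot's left, +y, fixed to the bench, 72 mm (x) by 276 mm (y) and 40 mm high; origin at the centre of its underside, its front (-x) faces the robot. Four square pockets in one row along its y axis, centred at y = -102, -34, 34 and 102 mm (x = 0), each 64 mm square inside, walls 4 mm, pocket floors 10 mm above the bench, rims at 40 mm
- rack_left_label: bar-code label, 32 by 84 mm, on a plate sloping down from the middle of that rack's front edge; origin at the centre of the label's face, z square out of the face (up and towards the rack's front, 30 degrees from vertical), y along the rack. The origin is 52 mm in front of the pockets' row and 31 mm above the bench
- rack_right: white plastic sample rack on the robot's right, -y, fixed to the bench, 72 mm (x) by 276 mm (y) and 40 mm high; origin at the centre of its underside, its front (-x) faces the robot. Four square pockets in one row along its y axis, centred at y = -102, -34, 34 and 102 mm (x = 0), each 64 mm square inside, walls 4 mm, pocket floors 10 mm above the bench, rims at 40 mm
- rack_right_label: bar-code label, 32 by 84 mm, on a plate sloping down from the middle of that rack's front edge; origin at the centre of the label's face, z square out of the face (up and towards the rack's front, 30 degrees from vertical), y along the rack. The origin is 52 mm in front of the pockets' row and 31 mm above the bench
- reader: torch-shaped code reader, 144 mm long, about 160 g, standing nose down in its stand; origin at the centre of the nose face , z from the nose up the handle, looking along -z. Nose: round, 44 mm across, z = 0 to 40 mm; handle: 30 mm square (sides along x and y) from z = 40 to 140 mm plus a 4 mm stud; reads without a trigger, 40 to 130 mm off its nose
- stand: black reader stand, fixed to the bench: foot 110 by 90 mm, 8 mm thick, with a square pocket 54 mm inside, walls 4 mm, its rim 54 mm above the bench; origin at the centre of its underside, below the pocket's centre; the reader's nose rests on the pocket's floor, 8 mm above the bench, and may be turned any way in it
- open_jar: empty clear jar without a cap, 56 mm across and 88 mm tall, among the waiting jars; not part of the job; origin at the centre of its underside

How it is judged:
By the outcome, as a careful person would: the job done as asked, in the order asked, and still so for the second after the job is handed in, with the robot touching nothing.
Of tall_1, tall_2, tall_3, short_1, short_2, short_3 only 4 to 6 are there at a start; the rules pass over those that are not, and their reading is None.
At some moment in a run one of short_1, short_2, short_3 may be knocked a few centimetres aside while the robot is not near it.
It also fails if it takes over 210 s, if anything falls off the work surface, if the arm or the gripper's body presses on something with over 40 N, if the wrist force passes 120 N, or if a joint passes its speed limit or range.

## Robot

A 6-joint arm with a two-finger parallel gripper is mounted at the origin on the work surface. World frame = base frame: x ahead of the robot, y to its left, z up, the work surface at z = 0. Lengths are in m, angles in rad, forces in N, time in s.
With the tool pointing down it reaches from about 0.3 to 0.875 m from the base axis. Payload 6.4 kg.
Tool frame: the origin (TCP) lies between the finger pads; the fingertips stand 25 mm ahead of it and the grasp point (between the pads) lies 6 mm ahead of it; y points along the fingers, x is the direction in which the jaws open and shut, and the axes are right-handed (so a half turn about y gives the same grasp; the last joint's range is limited). The gripper opens to 85 mm and grips with 20 to 120 N. Pads are 22 mm wide; open, the fingers measure 114 mm over their backs; the gripper's body (76 mm by 85 mm) begins 54 mm behind the grasp point. The pads swing forward as they close: fully open they stand 13 mm farther back than shut.
Start: joints at [0.895, 0.181, 1.607, -0, 1.354, -0.206], TCP at [0.26, 0.513, 0.256] pointing down, gripper open.
Joint ranges: [-2.99, 2.99], [-0.89, 2.07], [0.3, 2.58], [-1.14, 4.28], [0, 2.63], [-3.12, 3.12]. Speed limits (rad/s): [2.57, 2.57, 3.01, 3.14, 3.14, 3.14].

## Interface

Orientations are given as a unit quaternion [w, x, y, z].
In Python, from bench import ctrl, vision, ticket, find_in, regions_of, pinpoint gives the robot as it stands.
- The arm moves only by the tool apply_moves, never from a script. Its argument "increments" is a list of rows, each an object of numbers: "x", "y", "z": the shift along the tool's x, y, z in cm; "ax", "ay", "az": the turn, a rotation vector about the tool's x, y, z in rad; "grip": the closure, from 0 (fully open) to 1 (shut). A call has 1 to 12 rows; each row is the pose to reach, as a shift and turn from the pose measured when the call began, along the tool's axes at that moment; what a row does not reach only later rows make up. A row lasts 1/8 s, in which the tool goes at most 62.5 mm and 10.7 degrees, less where a joint would pass 70% of its speed; a pose out of reach is approached as far as the arm can. A call with a gripper value outside its range is refused whole. The fingers move at their own pace and stop on an object; the grip force is fixed at half the most. Time passes only in rows, so rows that repeat a pose let the fingers close. It gives the time, the measured TCP pose, the force and the opening at its end, in the units of the state.
- ctrl.get_obs(): the state, without advancing time (a new reading comes with each control period).
- vision.camera(name): name is "scene" or "top" or "wrist"; returns the picture (384x512x3 uint8, red, green, blue); there is no depth.
- vision.camera_params(name): a dict with "intrinsics" (3x3 intrinsics, pixels), "k1" (the pictures are not rectified: a ray, as slopes to the right and down, at radius r is drawn at 1 + k1 r^2 times it, then the intrinsics apply), "R" (3x3) and "t" (3): a world point X has camera coordinates R X + t. Camera axes: x right, y down, z forward; pixel columns grow to the right and rows downward; lengths in m; the calibration is good to about 2 mm. A picture is of the moment at which its call begins: read the wrist's pose just before it. camera_params takes no time and is no camera call; for the wrist camera it gives the pose at the moment of the call.
- ticket.hand_in(): hands the job in, once; it reports no verdict.
Trained networks look in the newest picture that a camera, given by its name, has taken for a name from the list of things; names that differ only in an ending like _2 or _b are one class to them, and where a whole thing is asked for, a point or a joint stands for the part that bears it (a point fixed in the world has none). Each returns a list of dicts, best first, with "p" (0 to 1); they miss things now and then, are a little off and sometimes report something else, mostly with a low value. They report only what shows in the picture. A call takes as long as a camera call.
- find_in(camera, query): "rect" ([centre column, centre row, width, height] in pixels, round what is visible of it).
- regions_of(camera, query): "mask" (384x512 bool, what is visible of it) and "rect" ([centre column, centre row, width, height] in pixels, round what is visible of it).
- pinpoint(camera, query): "xy" ([column, row] in pixels: a listed point, or the origin of a listed thing).
The state is a dict: "time_s": time; "q": joint angles; "dq": joint speeds; "joint_efforts": joint torques, N m; "eef_pos": TCP position; "eef_rot": TCP orientation; "wrist_force": force on the tool from outside, world axes, zero at the start; "torque": the same for the moment, N m; "opening": opening from 0.0 (shut) to 1.0 (fully open).
Only numpy, scipy, OpenCV 4.12 (cv2) and the standard library are available. Lean on these libraries where they do the work, as an engineer would, in place of code of your own. Each camera call takes 0.05 s, during which the arm holds its last target.

## Working session

There is one attempt and no reset: what is moved stays moved. The work goes in short steps, Python scripts to look and compute and a tool call to move; the robot and the scene stay as the last step left them, time stands still between calls to the robot, and variables do not carry over. Pictures are saved under pics/ and viewed, and the job is handed in when it is done.

Besides the shell and the picture viewer there is one more tool, called after "Request:" as a command line: name --argument value ..., lists and objects as JSON in quotes. apply_moves: Moves the arm, as the interface text tells. Its arguments: {"type":"object","properties":{"increments":{"type":"array","items":{"type":"object","properties":{"x":{"type":"number"},"y":{"type":"number"},"z":{"type":"number"},"ax":{"type":"number"},"ay":{"type":"number"},"az":{"type":"number"},"grip":{"type":"number"}}}}},"required":["increments"]}

```bash
ls; mkdir -p pics
python3 - <<'E'
from bench import ctrl, vision
import cv2
o=ctrl.get_obs(); print(o)
for n in ['scene','top','wrist']:
    im=vision.camera(n); cv2.imwrite(f'pics/{n}0.png',im[:,:,::-1])
    print(n,vision.camera_params(n))
E
```

```text
pics
{'time_s': 0.0, 'q': array([ 8.94700467e-01,  1.81510952e-01,  1.60797097e+00, -4.16946061e-05,
        1.35377572e+00, -2.06287802e-01]), 'dq': array([-1.16447957e-04, -8.27703010e-04, -4.76476401e-04, -8.11142204e-05,
        8.50482059e-04,  5.24856394e-04]), 'joint_efforts': array([-1.34432357e-03, -4.44874012e+01, -3.51330793e+01, -4.18462560e-04,
        9.08444548e-03, -1.98010372e-05]), 'eef_pos': array([0.25998977, 0.51232028, 0.25541892]), 'eef_rot': array([-0.6024291 ,  0.60285348,  0.36934682, -0.37044538]), 'wrist_force': array([-0.35600404,  0.14811675,  0.21618554]), 'torque': array([-0.01963029,  0.03450281,  0.03513207]), 'opening': 0.9980218595398365}
scene {'intrinsics': array([[489.8843291 ,   0.        , 253.36423117],
       [  0.        , 489.8843291 , 187.98762   ],
       [  0.        ,   0.        ,   1.        ]]), 'k1': -0.16251244549466143, 'R': array([[-0.68943312,  0.72434438,  0.00268095],
       [ 0.49574864,  0.4745471 , -0.72735022],
       [-0.52812428, -0.50013025, -0.68626123]]), 't': array([ 0.35999455, -0.19676827,  1.56473637])}
top {'int
[... 152 characters left out ...]
        ]]), 'k1': -0.11258339917087382, 'R': array([[ 0.01739359, -0.99984681,  0.00195424],
       [-0.97958996, -0.01743259, -0.20024886],
       [ 0.20025226,  0.0015687 , -0.97974312]]), 't': array([-4.74701752e-04,  5.30269327e-01,  8.78853204e-01])}
wrist {'intrinsics': array([[266.10365502,   0.        , 255.57765179],
       [  0.        , 266.10365502, 193.38458976],
       [  0.        ,   0.        ,   1.        ]]), 'k1': -0.04991270155825882, 'R': array([[ 4.52595439e-01,  8.91715958e-01,  1.34934810e-04],
       [ 8.48824667e-01, -4.30872079e-01,  3.06342842e-01],
       [ 2.73228940e-01, -1.38534837e-01, -9.51921239e-01]]), 't': array([-0.57442406, -0.03922019,  0.38042551])}
```

View pics/top0.png

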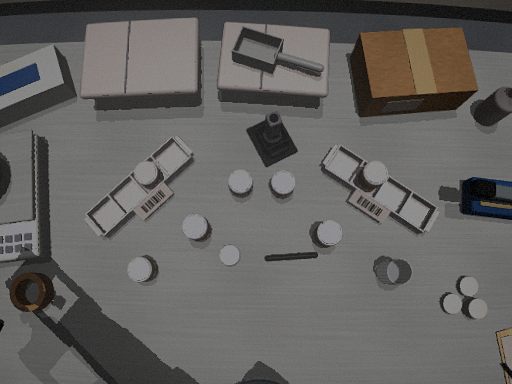

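View pics/scene0.png

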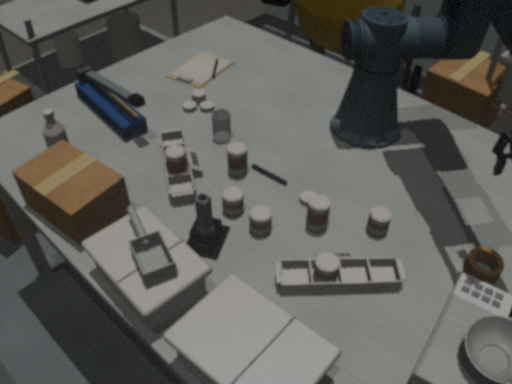

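View pics/wrist0.png

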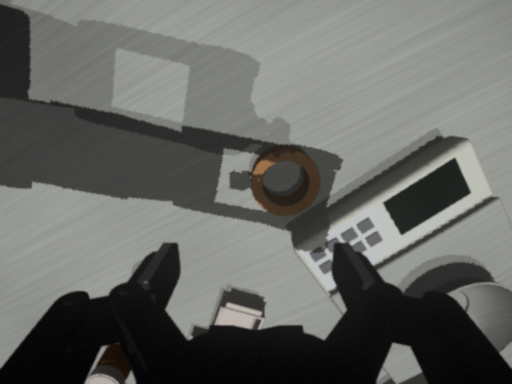

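```bash
cat > h.py <<'E'
import numpy as np, cv2
from bench import ctrl, vision, find_in, regions_of, pinpoint
def und(P,uv):
    K=P['intrinsics']; uv=np.atleast_2d(np.array(uv,float))
    return cv2.undistortPoints(uv.reshape(-1,1,2),K,np.array([P['k1'],0,0,0,0]),None,None,None,(cv2.TERM_CRITERIA_COUNT,50,1e-9)).reshape(-1,2) if False else cv2.undistortPointsIter(uv.reshape(-1,1,2),K,np.array([P['k1'],0,0,0,0]),None,None,(3,50,1e-10)).reshape(-1,2)
def plane(P,uv,z):
    n=und(P,uv); R,t=P['R'],P['t']; C=-R.T@t
    d=np.c_[n,np.ones(len(n))]@R
    return C+d*((z-C[2])/d[:,2])[:,None]
def proj(P,X):
    X=np.atleast_2d(X)
    return cv2.projectPoints(X.astype(float),cv2.Rodrigues(P['R'])[0],P['t'],P['intrinsics'],np.array([P['k1'],0,0,0,0.]))[0].reshape(-1,2)
def Rq(q):
    from scipy.spatial.transform import Rotation as Ro
    return Ro.from_quat([q[1],q[2],q[3],q[0]]).as_matrix()
E
python3 - <<'E'
from h import *
for c in ['top','scene']:
    vision.camera(c); P=vision.camera_params(c)
    for q in ['tall_1','short_1','open_jar','reader','stand','rack_left','rack_right','rack_left_label','rack_right_label']:
        r=pinpoint(c,q)
        print(c,q,[(round(d['p'],2),np.round(d['xy'],1).tolist(),np.round(plane(P,d['xy'],0.031 if 'label' in q else 0)[0][:2],3).tolist()) for d in r if d['p']>.1])
        r=find_in(c,q)
        print('   ',[(round(d['p'],2),np.round(d['rect'],1).tolist()) for d in r if d['p']>.1])
print(ctrl.get_obs()['time_s'])
E
```

```text
top tall_1 [(0.7, [201.4, 230.7], [0.447, 0.146]), (0.6, [323.9, 233.0], [0.447, -0.145])]
    [(0.8, [324.6, 233.2, 27.6, 32.6]), (0.61, [197.1, 229.3, 30.0, 28.0]), (0.43, [270.9, 128.7, 17.2, 35.3])]
top short_1 [(0.9, [283.1, 188.1], [0.554, -0.047]), (0.84, [148.4, 264.8], [0.363, 0.269]), (0.57, [240.9, 184.8], [0.56, 0.055])]
    [(0.85, [284.5, 183.7, 19.7, 26.5]), (0.81, [141.9, 266.4, 31.6, 25.5]), (0.77, [240.8, 186.0, 25.0, 32.8])]
top open_jar [(0.65, [383.6, 268.3], [0.365, -0.287])]
    [(0.88, [392.2, 271.1, 36.5, 26.4]), (0.72, [239.5, 182.8, 29.2, 31.3])]
top reader [(0.56, [273.7, 138.1], [0.681, -0.023])]
    [(0.89, [271.9, 130.5, 16.3, 32.4]), (0.33, [150.6, 175.8, 34.0, 27.6])]
top stand [(0.67, [271.4, 141.6], [0.672, -0.018])]
    [(0.58, [272.6, 145.2, 52.8, 41.7])]
top rack_left [(0.6, [142.6, 186.8], [0.551, 0.296])]
    [(0.77, [138.1, 188.1, 107.4, 100.3])]
top rack_right [(0.76, [378.9, 190.0], [0.554, -0.282])]
    [(0.62, [393.3, 272.9, 38.0, 25.7])]
top rack_left_label [(0.79, [151.9, 197.6], [0.519, 0.262])]
    [(0.89, [154.5, 201.8, 39.0, 39.2]), 
[... 923 characters left out ...]
6, 236.1], [0.672, -0.033])]
    [(0.78, [208.2, 236.0, 44.7, 44.6])]
scene rack_left [(0.88, [338.4, 281.8], [0.55, 0.299])]
    [(0.8, [340.2, 273.9, 128.9, 38.7]), (0.7, [380.0, 223.0, 27.7, 32.6])]
scene rack_right [(0.63, [174.6, 168.7], [0.555, -0.283])]
    [(0.56, [177.9, 166.3, 44.9, 76.6]), (0.46, [258.9, 218.4, 20.8, 31.2]), (0.25, [380.2, 223.7, 27.3, 34.4])]
scene rack_left_label [(0.65, [337.7, 258.8], [0.519, 0.269]), (0.27, [324.2, 281.7], [0.592, 0.286])]
    [(0.52, [346.0, 255.7, 19.3, 3.4])]
scene rack_right_label [(0.65, [195.6, 156.7], [0.5, -0.25]), (0.27, [204.2, 236.9], [0.688, -0.007])]
    [(0.72, [180.9, 166.6, 42.1, 74.4]), (0.6, [192.7, 162.1, 11.2, 26.3])]
2.05
```

Run:
```python
import cv2
for n,roi in [('top0',(70,120,380,290)),('scene0',(150,100,420,300))]:
    im=cv2.imread(f'pics/{n}.png'); a=im[roi[1]:roi[3] if roi[3]>roi[1] else 384,roi[0]:roi[0]+400]
t=cv2.imread('pics/top0.png')
cv2.imwrite('pics/topL.png',cv2.convertScaleAbs(cv2.resize(t[125:245,75:205],None,fx=5,fy=5,interpolation=cv2.INTER_CUBIC),alpha=1.3))
cv2.imwrite('pics/topR.png',cv2.convertScaleAbs(cv2.resize(t[135:245,310:445],None,fx=5,fy=5,interpolation=cv2.INTER_CUBIC),alpha=1.3))
```

```text
(no output)
```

View pics/topL.png

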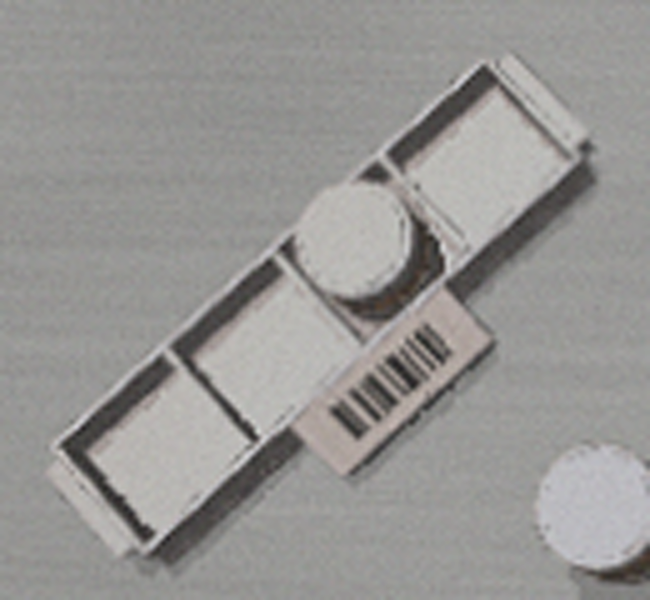

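View pics/topR.png

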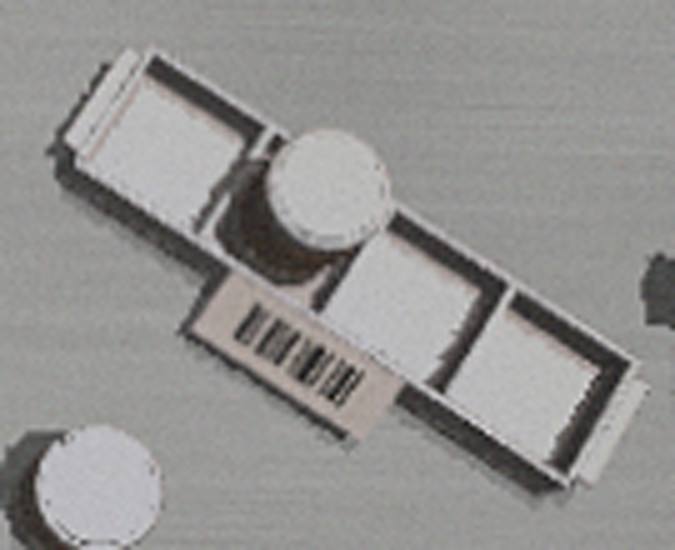

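```bash
cat > fit.py <<'E'
from h import *
from scipy.optimize import least_squares
PT=vision.camera_params('top'); PS=vision.camera_params('scene')
def up(l,ox,oy): return [((x+.5)/5-.5+ox,(y+.5)/5-.5+oy) for x,y in l]
def W(p,loc):
    c,s=np.cos(p[2]),np.sin(p[2]); loc=np.atleast_2d(loc)
    return np.c_[p[0]+c*loc[:,0]-s*loc[:,1],p[1]+s*loc[:,0]+c*loc[:,1],loc[:,2]]
cor=np.array([[.036,-.138,.04],[-.036,-.138,.04],[-.036,.138,.04],[.036,.138,.04]])
racks={'L':(up([(490,62),(582,152),(148,553),(55,447)],75,125),[.55,.297,-.7]),
       'R':(up([(632,365),(572,485),(75,158),(150,50)],310,135),[.555,-.283,.55])}
out={}
for k,(uv,x0) in racks.items():
    # try yaw
    f=lambda p: (proj(PT,W(p,cor))-uv).ravel()
    r=least_squares(f,x0); print(k,r.x,np.round(r.fun,1)); out[k]=r.x
    for lab in [[-.052,0,.031]]: print(' label',W(r.x,lab), proj(PT,W(r.x,lab)),proj(PS,W(r.x,lab)))
# jars
tall=[(195,227),(329,233)]
np.save('racks.npy',[out['L'],out['R']])
for n,P in (('top',PT),('scene',PS)):
    im=cv2.imread(f'pics/{n}0.png')
    s=2; big=cv2.resize(im,None,fx=s,fy=s)
    for k in out:
        for zz in (.04,0):
            c=cor.copy(); c[:,2]=zz
            q=((proj(P,W(out[k],c))+.5)*s-.5)
            cv2.polylines(big,[np.round(q).astype(int)],True,(0,0,255),1)
        for y in (-.102,-.034,.034,.102):
            q=(proj(P,W(out[k],[0,y,.01]))+.5)*s-.5; cv2.circle(big,tuple(np.round(q[0]).astype(int)),2,(0,255,0),-1)
    cv2.imwrite(f'pics/{n}fit.png',big[220:660,300:860] if n=='scene' else big[220:560,120:920])
E
python3 fit.py
```

```text
L [0.54767132 0.29395244 0.78427954] [-0.4 -1.8  1.1  0.8 -0.1  1.  -0.6 -0.2]
 label [[0.51086066 0.25722404 0.031     ]] [[153.77613525 201.04866889]] [[335.80831459 254.22033779]]
R [ 0.55189881 -0.27548646 -0.58026316] [ 1.8 -0.5 -0.9  0.9 -0.9  1.   0.1 -1.4]
 label [[ 0.50841025 -0.24697777  0.031     ]] [[368.79069553 205.83049426]] [[194.2233476  158.48425537]]
```

View pics/topfit.png

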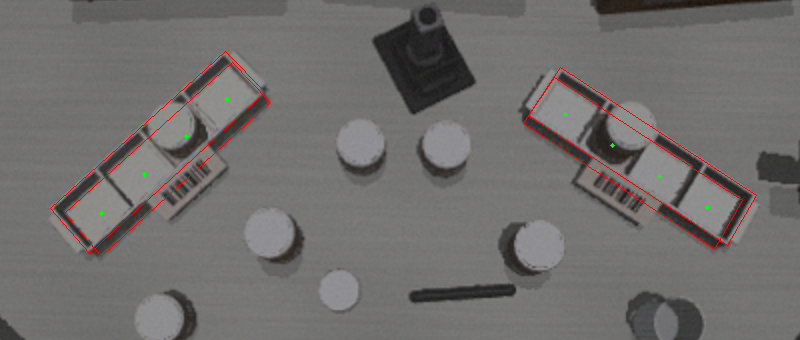

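View pics/scenefit.png

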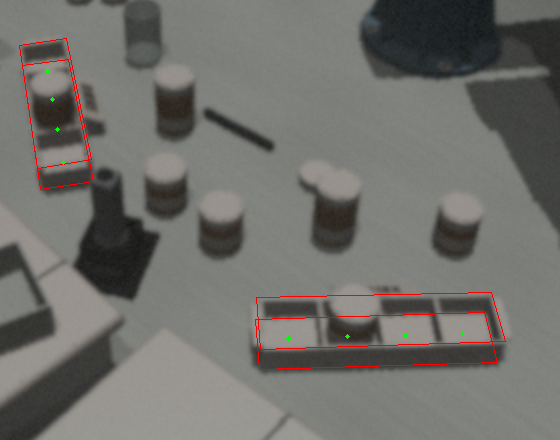

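```bash
cat >> h.py <<'E'
from scipy.spatial.transform import Rotation as Ro
def Rd(psi):
    c,s=np.cos(psi),np.sin(psi); return np.array([[c,s,0],[s,-c,0],[0,0,-1.]])
def rows(targets,grips=None,o=None):
    """targets: list of (pos, R)"""
    o=o or ctrl.get_obs(); p0=np.array(o['eef_pos']); R0=Rq(o['eef_rot'])
    print('t',round(o['time_s'],2),'p',np.round(p0,4),'psi',round(np.degrees(np.arctan2(R0[1,0],R0[0,0])),1),'zax',np.round(R0[:,2],3),'open',round(o['opening'],3),'F',np.round(o['wrist_force'],1))
    for p,R in targets:
        if np.isscalar(R): R=Rd(R)
        d=R0.T@(np.array(p)-p0)*100; rv=Ro.from_matrix(R0.T@R).as_rotvec()
        print(dict(zip(['x','y','z','ax','ay','az'],np.r_[np.round(d,2),np.round(rv,3)].tolist())), 'dist %.1fcm ang %.0f'%(np.linalg.norm(d),np.degrees(np.linalg.norm(rv))))
E
python3 - <<'E'
from h import *
o=ctrl.get_obs(); P=vision.camera_params('wrist'); R=Rq(o['eef_rot'])
print(R); C=-P['R'].T@P['t']; print('cam in tool',R.T@(C-o['eef_pos']),'camaxes in tool\n',R.T@P['R'].T)
E
```

```text
[[ 4.52709141e-01 -2.05038529e-05 -8.91658249e-01]
 [ 8.91658249e-01 -1.03514491e-05  4.52709142e-01]
 [-1.85122366e-05 -1.00000000e+00  1.35962339e-05]]
cam in tool [-0.0004033  -0.1186179   0.07920367] camaxes in tool
 [[ 9.99998904e-01 -3.31568656e-04  1.44281747e-03]
 [-1.47498555e-03 -3.06618922e-01  9.51831215e-01]
 [ 1.26797741e-04 -9.51832300e-01 -3.06619075e-01]]
```

```bash
sed -i 's/return np.array(\[\[c,s,0\],\[s,-c,0\],\[0,0,-1.\]\])/return np.array([[c,0,-s],[s,0,c],[0,-1.,0]])/' h.py
sed -i "s/'zax',np.round(R0\[:,2\],3)/'yax',np.round(R0[:,1],3)/" h.py
python3 -c "
from h import *
rows([((.49,.31,.30),np.radians(45))])"
```

```text
t 2.05 p [0.2603 0.5127 0.2563] psi 63.1 yax [-0. -0. -1.] open 1.001 F [-0.1 -0.4  0.1]
{'x': -7.68, 'y': -4.37, 'z': -29.66, 'ax': -0.0, 'ay': 0.316, 'az': -0.0} dist 30.9cm ang 18
```

Request:
apply_moves --increments '[{"x":-1.5,"y":-0.9,"z":-5.9,"ay":0.08},{"x":-3.0,"y":-1.8,"z":-11.8,"ay":0.16},{"x":-4.5,"y":-2.7,"z":-17.7,"ay":0.24},{"x":-6.0,"y":-3.5,"z":-23.6,"ay":0.316},{"x":-7.7,"y":-4.4,"z":-29.7,"ay":0.316},{"x":-7.7,"y":-4.4,"z":-29.7,"ay":0.316},{"x":-7.7,"y":-4.4,"z":-29.7,"ay":0.316}]'

```text
invalid input
```

```bash
cat > snap.py <<'E'
import sys
from h import *
import pickle
n=sys.argv[1]
rows([])
P=vision.camera_params('wrist'); im=vision.camera('wrist'); P2=vision.camera_params('wrist')
print('cam drift',np.abs(P['t']-P2['t']).max())
pickle.dump((P,im),open(f'pics/{n}.pkl','wb')); cv2.imwrite(f'pics/{n}.png',cv2.resize(im[:,:,::-1],None,fx=1.5,fy=1.5,interpolation=cv2.INTER_CUBIC))
E
python3 snap.py w1
```

```text
t 2.05 p [0.2603 0.5127 0.2563] psi 63.1 yax [-0. -0. -1.] open 1.001 F [-0.1 -0.4  0.1]
cam drift 9.181781397693545e-09
```

View pics/w1.png

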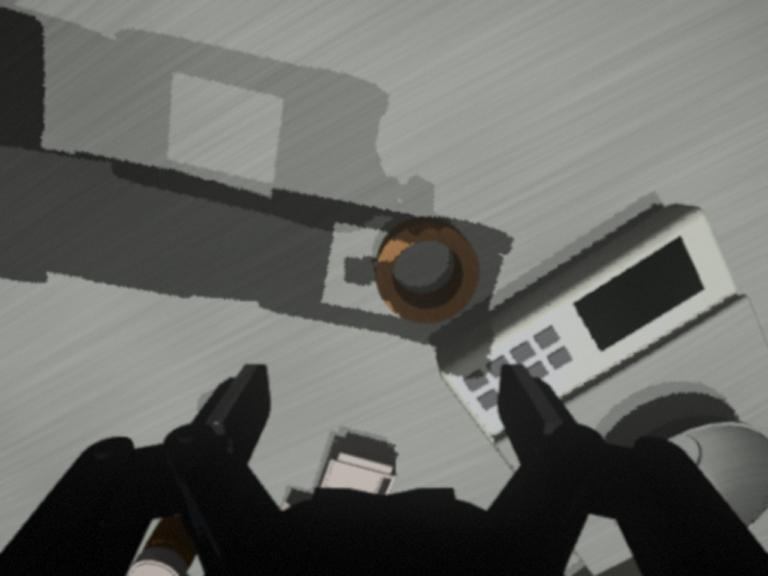

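Request:
apply_moves --increments '[{"x":-1.5,"y":-0.9,"z":-5.9,"ax":0,"ay":0.08,"az":0,"grip":0},{"x":-3.0,"y":-1.8,"z":-11.8,"ax":0,"ay":0.16,"az":0,"grip":0},{"x":-4.5,"y":-2.7,"z":-17.7,"ax":0,"ay":0.24,"az":0,"grip":0},{"x":-6.0,"y":-3.5,"z":-23.6,"ax":0,"ay":0.316,"az":0,"grip":0},{"x":-7.7,"y":-4.4,"z":-29.7,"ax":0,"ay":0.316,"az":0,"grip":0},{"x":-7.7,"y":-4.4,"z":-29.7,"ax":0,"ay":0.316,"az":0,"grip":0},{"x":-7.7,"y":-4.4,"z":-29.7,"ax":0,"ay":0.316,"az":0,"grip":0}]'

```text
time_s: 2.98
eef_pos: [0.4901, 0.3095, 0.3]
eef_rot: [0.654, -0.653, -0.27, 0.27]
wrist_force: [-0.0, 0.7, 0.6]
opening: 0.998
```

```bash
python3 snap.py w1
```

```text
t 2.98 p [0.4901 0.3095 0.3   ] psi 44.9 yax [-0.001  0.    -1.   ] open 0.998 F [-0.   0.7  0.6]
cam drift 0.0002327035497065033
```

View pics/w1.png

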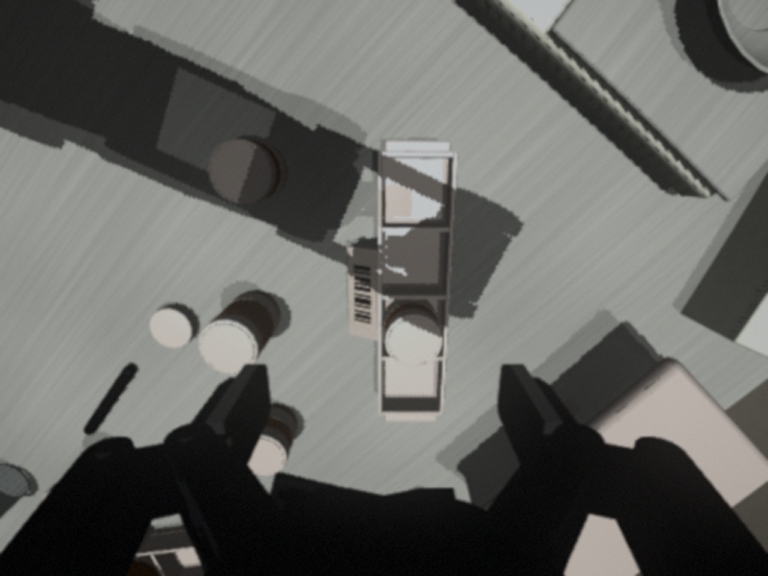

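```bash
cat > zoom.py <<'E'
import sys,pickle,cv2,numpy as np
n,x0,y0,w,h,s,out=sys.argv[1],*map(int,sys.argv[2:7]),sys.argv[7]
P,im=pickle.load(open(f'pics/{n}.pkl','rb')); c=im[y0:y0+h,x0:x0+w,::-1]
c=cv2.resize(c,None,fx=s,fy=s,interpolation=cv2.INTER_CUBIC); c=np.clip(c*1.3,0,255).astype(np.uint8)
cv2.imwrite(f'pics/{out}.png',c)
E
python3 zoom.py w1 240 85 75 95 6 z1; python3 zoom.py w1 240 190 75 95 6 z2
```

```text
(no output)
```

View pics/z1.png

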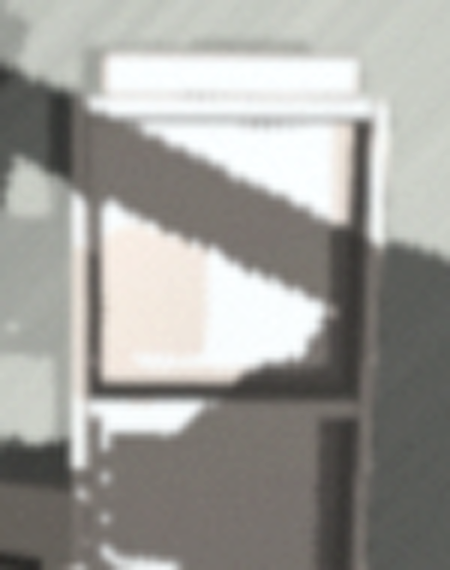

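View pics/z2.png

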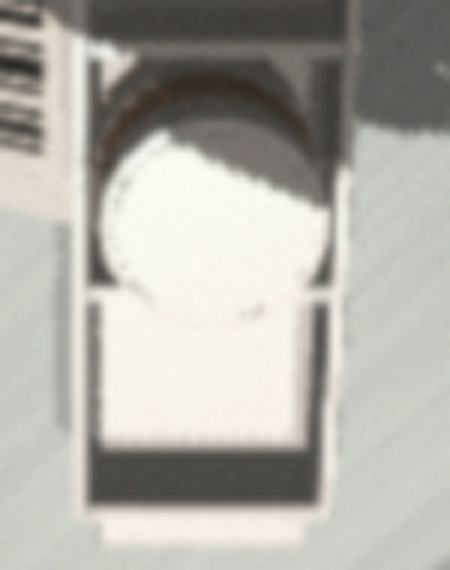

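```bash
cat > fr.py <<'E'
from h import *
import pickle
from scipy.optimize import least_squares
def W(p,loc):
    c,s=np.cos(p[2]),np.sin(p[2]); loc=np.atleast_2d(loc)
    return np.c_[p[0]+c*loc[:,0]-s*loc[:,1],p[1]+s*loc[:,0]+c*loc[:,1],loc[:,2]]
def fitrack(n,obs,x0):
    """obs: (imgx,imgy,wx,wy, x-,y-loc) pixel coords, which axes valid"""
    P,im=pickle.load(open(f'pics/{n}.pkl','rb'))
    loc=np.array([[a,b,.04] for *_,a,b in obs]); uv=np.array([o[:2] for o in obs])
    f=lambda p:(proj(P,W(p,loc))-uv).ravel()
    r=least_squares(f,x0,loss='soft_l1'); return r.x,(proj(P,W(r.x,loc))-uv)
E
python3 - <<'E'
from fr import *
def z(x,y,x0,y0,s=6): return ((x+.5)/s-.5+x0,(y+.5)/s-.5+y0)
A=lambda x,y:z(x,y,240,85); B=lambda x,y:z(x,y,240,190)
obs=[(*A(75,107),-.036,.136),(*A(386,107),.036,.136),(*A(73,403),-.036,.068),(*A(371,403),.036,.068),
(*B(72,48),-.036,0),(*B(356,48),.036,0),(*B(79,293),-.036,-.068),(*B(344,293),.036,-.068),(*B(83,508),-.036,-.136),(*B(331,508),.036,-.136)]
x,res=fitrack('w1',obs,[.548,.294,.784]); print(x,np.degrees(x[2])); print(np.round(res,1))
np.save('rackL.npy',x)
E
```

```text
[0.54585806 0.29610186 0.78506703] 44.981027535973425
[[-0.9 -0.2]
 [ 0.4 -0.1]
 [-0.3  0.5]
 [ 0.5  0.5]
 [ 0.1 -0.2]
 [ 0.7 -0.2]
 [-0.8 -0.3]
 [ 0.5 -0.4]
 [-1.3  0.5]
 [ 0.6  0.3]]
```

```bash
cat > caps.py <<'E'
from h import *
def sil(P,x,y,h,shape=(384,512)):
    a=np.linspace(0,2*np.pi,40); pts=np.r_[np.c_[x+.028*np.cos(a),y+.028*np.sin(a),np.zeros(40)],np.c_[x+.028*np.cos(a),y+.028*np.sin(a),np.full(40,h)]]
    return cv2.convexHull(proj(P,pts).astype(np.float32)).reshape(-1,2)
from scipy.optimize import minimize
def fitmask(P,mask,x,y,h):
    S=4
    ys,xs=np.nonzero(mask); x0,x1,y0,y1=xs.min()-12,xs.max()+12,ys.min()-12,ys.max()+12
    x0,y0=max(x0,0),max(y0,0)
    m=cv2.resize(mask[y0:y1,x0:x1].astype(np.uint8),None,fx=S,fy=S,interpolation=cv2.INTER_NEAREST)
    def cost(p):
        q=((sil(P,p[0],p[1],h)-[x0,y0]+.5)*S-.5)
        r=np.zeros_like(m); cv2.fillPoly(r,[np.round(q*16).astype(int)],1,shift=4)
        return 1-(r&m).sum()/max((r|m).sum(),1)
    best=minimize(cost,[x,y],method='Nelder-Mead',options=dict(initial_simplex=[[x,y],[x+.006,y],[x,y+.006]],xatol=2e-4,fatol=1e-4))
    return best.x,1-best.fun
E
cat > jars.py <<'E'
from caps import *
import sys
cams=sys.argv[1:] or ['top','scene']
for c in cams:
    P=vision.camera_params(c); im=vision.camera(c)
    cv2.imwrite(f'pics/{c}_{int(ctrl.get_obs()["time_s"]*100)}.png',im[:,:,::-1])
    for q,h in [('tall_1',.088),('short_1',.062)]:
        for d in regions_of(c,q):
            if d['p']<.3 or d['mask'].sum()<50: continue
            u=d['rect'][:2]; g=plane(P,u,h/2)[0]
            r,iou=fitmask(P,d['mask'],g[0],g[1],h)
            r2,iou2=fitmask(P,d['mask'],g[0],g[1],.15-h)
            print(c,q,round(d['p'],2),np.round(u,0),'xy',np.round(r,4),'iou',round(iou,3),'other',round(iou2,3))
print(ctrl.get_obs()['time_s'])
E
python3 jars.py
```

```text
top tall_1 0.72 [196. 227.] xy [0.4476 0.1485] iou 0.87 other 0.932
top tall_1 0.65 [324. 233.] xy [ 0.4395 -0.1423] iou 0.931 other 0.944
top short_1 0.89 [282. 184.] xy [ 0.5576 -0.0425] iou 0.954 other 0.865
top short_1 0.82 [143. 268.] xy [0.3526 0.2714] iou 0.932 other 0.825
top short_1 0.62 [241. 183.] xy [0.5576 0.0552] iou 0.946 other 0.839
scene tall_1 0.72 [317. 214.] xy [0.4455 0.1503] iou 0.961 other 0.79
scene tall_1 0.55 [237. 158.] xy [ 0.4375 -0.1447] iou 0.915 other 0.817
scene short_1 0.9 [381. 224.] xy [0.3505 0.2717] iou 0.933 other 0.734
scene short_1 0.59 [233. 201.] xy [ 0.5521 -0.0461] iou 0.947 other 0.762
scene short_1 0.56 [259. 220.] xy [0.5538 0.0533] iou 0.937 other 0.745
scene short_1 0.44 [208. 238.] xy [0.6918 0.0121] iou 0.486 other 0.483
3.325
```

```bash
python3 -c "
from h import *
a=np.radians(45)
rows([((.351,.2716,.14),a),((.351,.2716,.056),a)])"
```

```text
t 3.33 p [0.4896 0.3105 0.3003] psi 45.1 yax [-0.  0. -1.] open 0.999 F [-0.3 -0.8  0.1]
{'x': -12.54, 'y': 16.03, 'z': 7.07, 'ax': -0.0, 'ay': 0.001, 'az': 0.0} dist 21.5cm ang 0
{'x': -12.54, 'y': 24.43, 'z': 7.07, 'ax': -0.0, 'ay': 0.001, 'az': 0.0} dist 28.4cm ang 0
```

Request:
apply_moves --increments '[{"x":-3.5,"y":3.5,"z":2.0,"ax":0,"ay":0,"az":0,"grip":0},{"x":-7.0,"y":7.0,"z":4.0,"ax":0,"ay":0,"az":0,"grip":0},{"x":-10.5,"y":10.5,"z":6.0,"ax":0,"ay":0,"az":0,"grip":0},{"x":-12.5,"y":14.0,"z":7.1,"ax":0,"ay":0,"az":0,"grip":0},{"x":-12.5,"y":16.0,"z":7.1,"ax":0,"ay":0,"az":0,"grip":0},{"x":-12.5,"y":19.0,"z":7.1,"ax":0,"ay":0,"az":0,"grip":0},{"x":-12.5,"y":22.0,"z":7.1,"ax":0,"ay":0,"az":0,"grip":0},{"x":-12.5,"y":24.4,"z":7.1,"ax":0,"ay":0,"az":0,"grip":0},{"x":-12.5,"y":24.4,"z":7.1,"ax":0,"ay":0,"az":0,"grip":0}]'

```text
time_s: 4.45
eef_pos: [0.3493, 0.2717, 0.0549]
eef_rot: [0.653, -0.653, -0.27, 0.273]
wrist_force: [-0.1, -0.5, 0.8]
opening: 0.993
```

```bash
python3 snap.py w2
```

```text
t 4.45 p [0.3493 0.2717 0.0549] psi 45.1 yax [-0.004 -0.002 -1.   ] open 0.993 F [-0.1 -0.5  0.8]
cam drift 0.0011618770252184163
```

View pics/w2.png

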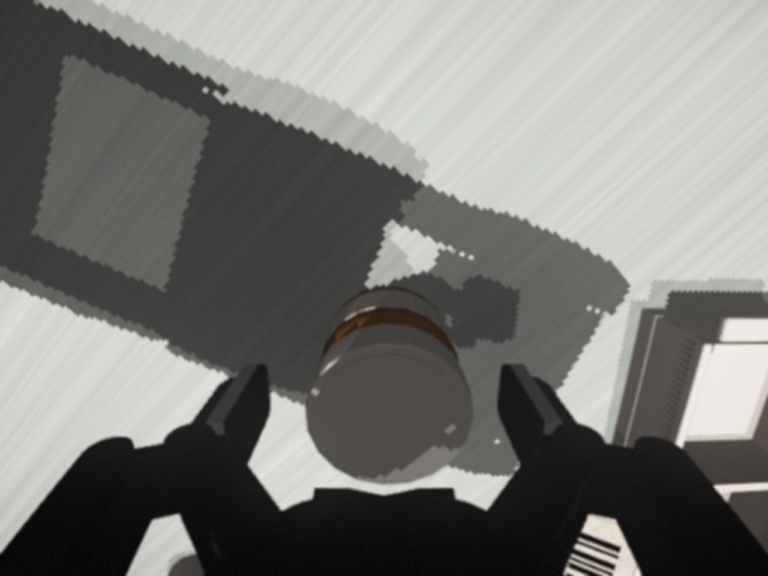

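```bash
python3 -c "
from h import *
import pickle
P,im=pickle.load(open('pics/w2.pkl','rb'))
X=plane(P,[[390/1.5,410/1.5],[306/1.5,410/1.5],[473/1.5,410/1.5],[390/1.5,483/1.5],[390/1.5,343/1.5]],.062);print(X)
q=proj(P,np.array([[.350+.028*np.cos(a),.2716+.028*np.sin(a),.062] for a in np.linspace(0,6.2,12)]));print(np.round(q*1.5))
"
```

```text
[[0.34910995 0.27443017 0.062     ]
 [0.32980109 0.2548518  0.062     ]
 [0.3683316  0.29363017 0.062     ]
 [0.37066844 0.25320165 0.062     ]
 [0.33197246 0.29131421 0.062     ]]
[[443. 465.]
 [467. 432.]
 [468. 392.]
 [442. 357.]
 [395. 340.]
 [346. 348.]
 [311. 378.]
 [301. 418.]
 [317. 454.]
 [353. 478.]
 [396. 483.]
 [438. 469.]]
```

Request:
apply_moves --increments '[{"x":0,"y":0,"z":0,"ax":0,"ay":0,"az":0,"grip":1},{"x":0,"y":0,"z":0,"ax":0,"ay":0,"az":0,"grip":1},{"x":0,"y":0,"z":0,"ax":0,"ay":0,"az":0,"grip":1},{"x":0,"y":0,"z":0,"ax":0,"ay":0,"az":0,"grip":1},{"x":0,"y":0,"z":0,"ax":0,"ay":0,"az":0,"grip":1},{"x":0,"y":0,"z":0,"ax":0,"ay":0,"az":0,"grip":1},{"x":0,"y":0,"z":0,"ax":0,"ay":0,"az":0,"grip":1}]'

```text
time_s: 5.38
eef_pos: [0.3514, 0.2727, 0.0576]
eef_rot: [0.653, -0.653, -0.272, 0.271]
wrist_force: [-1.4, 0.6, 6.3]
opening: 0.638
```

```bash
cat > pocket.py <<'E'
import numpy as np
L=np.array([.5462,.2957,np.radians(45)])
try: Rr=np.load('rackR.npy')
except Exception: Rr=np.array([.552,-.2755,-.580])
def pk(r,y): return np.array([r[0]-np.sin(r[2])*y, r[1]+np.cos(r[2])*y])
E
python3 -c "
from h import *
from pocket import *
a=np.radians(45); p=pk(L,.102); print(p)
rows([((*p,.15),a),((*p,.069),a)])"
```

```text
[0.47407511 0.36782489]
t 5.38 p [0.3514 0.2727 0.0576] psi 45.1 yax [ 0.001  0.    -1.   ] open 0.638 F [-1.4  0.6  6.3]
{'x': 15.41, 'y': -9.23, 'z': -1.98, 'ax': 0.0, 'ay': 0.002, 'az': 0.001} dist 18.1cm ang 0
{'x': 15.4, 'y': -1.13, 'z': -1.98, 'ax': 0.0, 'ay': 0.002, 'az': 0.001} dist 15.6cm ang 0
```

Request:
apply_moves --increments '[{"x":0,"y":-3.0,"z":0,"ax":0,"ay":0,"az":0,"grip":1},{"x":0,"y":-6.5,"z":0,"ax":0,"ay":0,"az":0,"grip":1},{"x":3.0,"y":-9.2,"z":-0.4,"ax":0,"ay":0,"az":0,"grip":1},{"x":7.0,"y":-9.2,"z":-0.9,"ax":0,"ay":0,"az":0,"grip":1},{"x":11.0,"y":-9.2,"z":-1.4,"ax":0,"ay":0,"az":0,"grip":1},{"x":14.0,"y":-9.2,"z":-1.8,"ax":0,"ay":0,"az":0,"grip":1},{"x":15.4,"y":-9.2,"z":-2.0,"ax":0,"ay":0,"az":0,"grip":1},{"x":15.4,"y":-9.2,"z":-2.0,"ax":0,"ay":0,"az":0,"grip":1},{"x":15.4,"y":-6.5,"z":-2.0,"ax":0,"ay":0,"az":0,"grip":1},{"x":15.4,"y":-5.0,"z":-2.0,"ax":0,"ay":0,"az":0,"grip":1},{"x":15.4,"y":-5.0,"z":-2.0,"ax":0,"ay":0,"az":0,"grip":1}]'

```text
time_s: 6.75
eef_pos: [0.4727, 0.3668, 0.1064]
eef_rot: [-0.653, 0.653, 0.27, -0.272]
wrist_force: [0.9, 1.1, -1.9]
opening: 0.639
```

```bash
python3 snap.py w3; python3 -c "
from h import *
from pocket import *
a=np.radians(45); p=pk(L,.102); print(p)
rows([((*p,.069),a)])"
```

```text
t 6.75 p [0.4727 0.3668 0.1064] psi 45.1 yax [-0.002 -0.001 -1.   ] open 0.639 F [ 0.9  1.1 -1.9]
cam drift 0.0011702137781886002
[0.47407511 0.36782489]
t 6.8 p [0.4736 0.3673 0.1075] psi 45.1 yax [-0. -0. -1.] open 0.638 F [ 0.3  0.3 -1. ]
{'x': 0.07, 'y': 3.85, 'z': 0.0, 'ax': -0.0, 'ay': 0.002, 'az': -0.0} dist 3.8cm ang 0
```

View pics/w3.png

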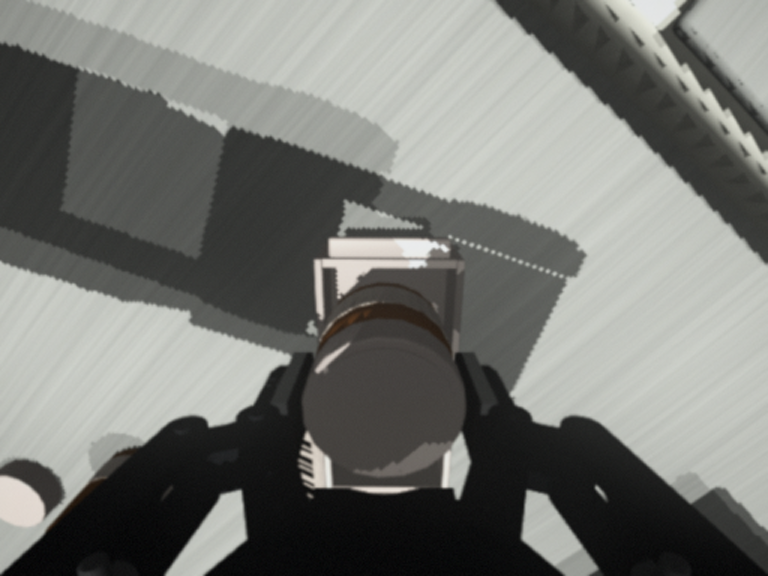

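Request:
apply_moves --increments '[{"x":0.07,"y":1.2,"z":0,"ax":0,"ay":0,"az":0,"grip":1},{"x":0.07,"y":2.4,"z":0,"ax":0,"ay":0,"az":0,"grip":1},{"x":0.07,"y":3.4,"z":0,"ax":0,"ay":0,"az":0,"grip":1},{"x":0.07,"y":3.8,"z":0,"ax":0,"ay":0,"az":0,"grip":1},{"x":0.07,"y":3.8,"z":0,"ax":0,"ay":0,"az":0,"grip":1},{"x":0.07,"y":3.8,"z":0,"ax":0,"ay":0,"az":0,"grip":1}]'

```text
time_s: 7.55
eef_pos: [0.4744, 0.368, 0.0699]
eef_rot: [0.653, -0.653, -0.271, 0.271]
wrist_force: [0.0, 0.4, -0.9]
opening: 0.639
```

Request:
apply_moves --increments '[{"x":0,"y":0.15,"z":0,"ax":0,"ay":0,"az":0,"grip":1},{"x":0,"y":0.2,"z":0,"ax":0,"ay":0,"az":0,"grip":0.5},{"x":0,"y":0.2,"z":0,"ax":0,"ay":0,"az":0,"grip":0},{"x":0,"y":0.2,"z":0,"ax":0,"ay":0,"az":0,"grip":0},{"x":0,"y":0.2,"z":0,"ax":0,"ay":0,"az":0,"grip":0},{"x":0,"y":0,"z":0,"ax":0,"ay":0,"az":0,"grip":0},{"x":0,"y":-2,"z":0,"ax":0,"ay":0,"az":0,"grip":0},{"x":0,"y":-5,"z":0,"ax":0,"ay":0,"az":0,"grip":0},{"x":0,"y":-9,"z":0,"ax":0,"ay":0,"az":0,"grip":0},{"x":0,"y":-14,"z":0,"ax":0,"ay":0,"az":0,"grip":0},{"x":0,"y":-14,"z":0,"ax":0,"ay":0,"az":0,"grip":0}]'

```text
time_s: 8.93
eef_pos: [0.4772, 0.3695, 0.2169]
eef_rot: [0.653, -0.653, -0.275, 0.267]
wrist_force: [0.3, 0.4, 0.4]
opening: 1.001
```

```bash
python3 snap.py w4;python3 jars.py top scene
```

```text
t 8.93 p [0.4772 0.3695 0.2169] psi 45.1 yax [ 0.01   0.005 -1.   ] open 1.001 F [0.3 0.4 0.4]
cam drift 0.0024774107786852406
top tall_1 0.77 [196. 229.] xy [0.4486 0.1519] iou 0.93 other 0.936
top tall_1 0.69 [327. 234.] xy [ 0.4386 -0.1437] iou 0.91 other 0.948
top short_1 0.81 [104. 213.] xy [0.4779 0.3731] iou 0.873 other 0.747
top short_1 0.75 [282. 182.] xy [ 0.5569 -0.0424] iou 0.951 other 0.853
top short_1 0.6 [242. 185.] xy [0.5571 0.0557] iou 0.949 other 0.86
scene tall_1 0.92 [317. 213.] xy [0.4466 0.1504] iou 0.941 other 0.779
scene tall_1 0.62 [237. 159.] xy [ 0.4396 -0.1423] iou 0.91 other 0.807
scene short_1 0.86 [385. 267.] xy [0.4653 0.365 ] iou 0.845 other 0.677
scene short_1 0.82 [260. 221.] xy [0.5537 0.0535] iou 0.942 other 0.775
scene short_1 0.59 [232. 203.] xy [ 0.5554 -0.0431] iou 0.918 other 0.727
9.275
```

View pics/w4.png

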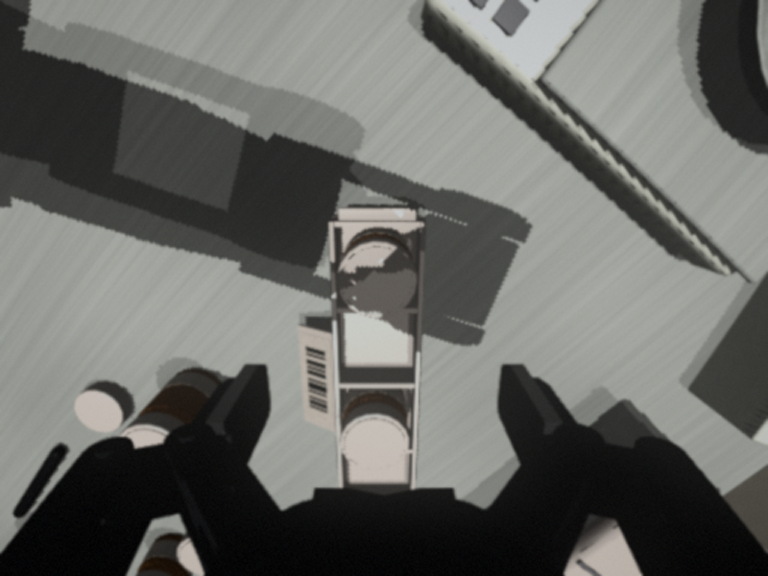

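```bash
python3 -c "
from h import *
a=np.radians(45)
rows([((.555,.0545,.14),a),((.555,.0545,.056),a)])"
```

```text
t 9.28 p [0.4736 0.3676 0.2085] psi 45.1 yax [-0.002 -0.001 -1.   ] open 1.0 F [ 0.3 -0.  -0. ]
{'x': -16.43, 'y': 6.86, 'z': -27.86, 'ax': -0.001, 'ay': 0.002, 'az': -0.002} dist 33.1cm ang 0
{'x': -16.41, 'y': 15.26, 'z': -27.87, 'ax': -0.001, 'ay': 0.002, 'az': -0.002} dist 35.8cm ang 0
```

Request:
apply_moves --increments '[{"x":-2.5,"y":0,"z":-4.5,"ax":0,"ay":0,"az":0,"grip":0},{"x":-5.5,"y":0,"z":-9.5,"ax":0,"ay":0,"az":0,"grip":0},{"x":-8.5,"y":1,"z":-14.5,"ax":0,"ay":0,"az":0,"grip":0},{"x":-11.5,"y":2,"z":-19.5,"ax":0,"ay":0,"az":0,"grip":0},{"x":-14.5,"y":4,"z":-24.5,"ax":0,"ay":0,"az":0,"grip":0},{"x":-16.4,"y":6,"z":-27.9,"ax":0,"ay":0,"az":0,"grip":0},{"x":-16.4,"y":7,"z":-27.9,"ax":0,"ay":0,"az":0,"grip":0},{"x":-16.4,"y":9.5,"z":-27.9,"ax":0,"ay":0,"az":0,"grip":0},{"x":-16.4,"y":12.5,"z":-27.9,"ax":0,"ay":0,"az":0,"grip":0},{"x":-16.4,"y":15.2,"z":-27.9,"ax":0,"ay":0,"az":0,"grip":0},{"x":-16.4,"y":15.2,"z":-27.9,"ax":0,"ay":0,"az":0,"grip":0},{"x":-16.4,"y":15.2,"z":-27.9,"ax":0,"ay":0,"az":0,"grip":0}]'

```text
time_s: 10.78
eef_pos: [0.5556, 0.055, 0.0573]
eef_rot: [-0.653, 0.653, 0.271, -0.272]
wrist_force: [0.5, 0.2, 1.0]
opening: 0.996
```

```bash
python3 snap.py w5
```

```text
t 10.78 p [0.5556 0.055  0.0573] psi 45.2 yax [-0.002 -0.001 -1.   ] open 0.996 F [0.5 0.2 1. ]
cam drift 0.000396418237959717
```

View pics/w5.png

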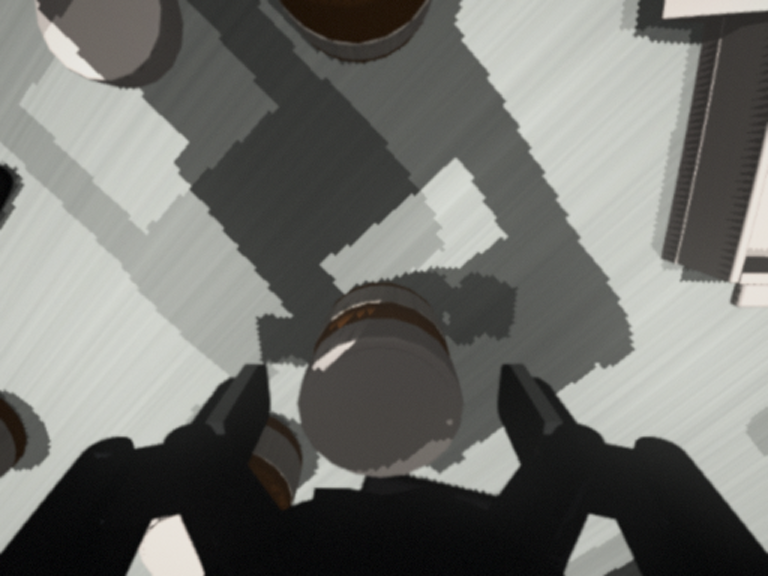

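Request:
apply_moves --increments '[{"x":-0.2,"y":0.1,"z":0.3,"ax":0,"ay":0,"az":0,"grip":0},{"x":-0.3,"y":0.1,"z":0.3,"ax":0,"ay":0,"az":0,"grip":1},{"x":-0.3,"y":0.1,"z":0.3,"ax":0,"ay":0,"az":0,"grip":1},{"x":-0.3,"y":0.1,"z":0.3,"ax":0,"ay":0,"az":0,"grip":1},{"x":-0.3,"y":0.1,"z":0.3,"ax":0,"ay":0,"az":0,"grip":1},{"x":-0.3,"y":0.1,"z":0.3,"ax":0,"ay":0,"az":0,"grip":1},{"x":-0.3,"y":0.1,"z":0.3,"ax":0,"ay":0,"az":0,"grip":1}]'

```text
time_s: 11.7
eef_pos: [0.5525, 0.0546, 0.0578]
eef_rot: [-0.652, 0.654, 0.272, -0.271]
wrist_force: [-1.5, 0.7, 5.6]
opening: 0.638
```

```bash
python3 -c "
from h import *
from pocket import *
a=np.radians(45); p=pk(L,-.102); print(p)
rows([((*p,.15),a),((*p,.069),a)])"
```

```text
[0.61832489 0.22357511]
t 11.7 p [0.5525 0.0546 0.0578] psi 45.1 yax [ 0.001 -0.001 -1.   ] open 0.638 F [-1.5  0.7  5.6]
{'x': 16.61, 'y': -9.24, 'z': 7.24, 'ax': 0.002, 'ay': 0.003, 'az': -0.0} dist 20.3cm ang 0
{'x': 16.62, 'y': -1.14, 'z': 7.25, 'ax': 0.002, 'ay': 0.003, 'az': -0.0} dist 18.2cm ang 0
```

Request:
apply_moves --increments '[{"x":0,"y":-3.0,"z":0,"ax":0,"ay":0,"az":0,"grip":1},{"x":0,"y":-6.5,"z":0,"ax":0,"ay":0,"az":0,"grip":1},{"x":3.0,"y":-9.2,"z":1.4,"ax":0,"ay":0,"az":0,"grip":1},{"x":7.0,"y":-9.2,"z":3.2,"ax":0,"ay":0,"az":0,"grip":1},{"x":11.0,"y":-9.2,"z":4.9,"ax":0,"ay":0,"az":0,"grip":1},{"x":14.5,"y":-9.2,"z":6.4,"ax":0,"ay":0,"az":0,"grip":1},{"x":16.6,"y":-9.2,"z":7.2,"ax":0,"ay":0,"az":0,"grip":1},{"x":16.6,"y":-9.2,"z":7.2,"ax":0,"ay":0,"az":0,"grip":1},{"x":16.6,"y":-7.5,"z":7.2,"ax":0,"ay":0,"az":0,"grip":1},{"x":16.6,"y":-5.0,"z":7.2,"ax":0,"ay":0,"az":0,"grip":1},{"x":16.6,"y":-5.0,"z":7.2,"ax":0,"ay":0,"az":0,"grip":1}]'

```text
time_s: 13.08
eef_pos: [0.6158, 0.2216, 0.1039]
eef_rot: [-0.653, 0.653, 0.269, -0.273]
wrist_force: [-1.4, 0.3, -0.7]
opening: 0.636
```

```bash
python3 snap.py w6; python3 -c "
from h import *
from pocket import *
a=np.radians(45); p=pk(L,-.102); print(p)
rows([((*p,.0695),a)])"
```

```text
t 13.07 p [0.6158 0.2216 0.1039] psi 45.1 yax [-0.006 -0.003 -1.   ] open 0.636 F [-1.4  0.3 -0.7]
cam drift 0.001374783044473027
[0.61832489 0.22357511]
t 13.12 p [0.6171 0.2219 0.1057] psi 45.1 yax [-0.003 -0.002 -1.   ] open 0.636 F [ 0.2  0.2 -1.2]
{'x': 0.22, 'y': 3.62, 'z': 0.03, 'ax': -0.001, 'ay': 0.001, 'az': -0.004} dist 3.6cm ang 0
```

View pics/w6.png

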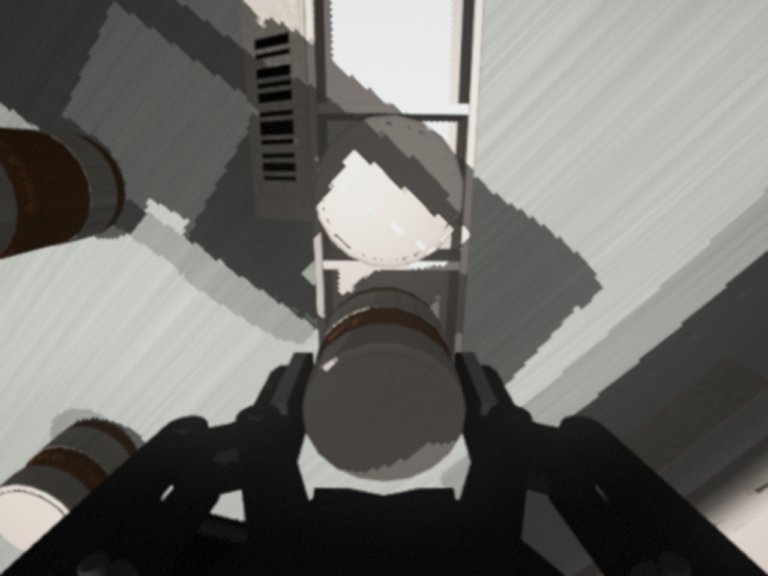

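Request:
apply_moves --increments '[{"x":0.15,"y":0,"z":0,"ax":0,"ay":0,"az":0,"grip":1},{"x":0.15,"y":1.2,"z":0,"ax":0,"ay":0,"az":0,"grip":1},{"x":0.15,"y":2.4,"z":0,"ax":0,"ay":0,"az":0,"grip":1},{"x":0.15,"y":3.3,"z":0,"ax":0,"ay":0,"az":0,"grip":1},{"x":0.15,"y":3.6,"z":0,"ax":0,"ay":0,"az":0,"grip":1},{"x":0.15,"y":3.6,"z":0,"ax":0,"ay":0,"az":0,"grip":1},{"x":0.15,"y":3.7,"z":0,"ax":0,"ay":0,"az":0,"grip":1}]'

```text
time_s: 14.0
eef_pos: [0.6185, 0.223, 0.0692]
eef_rot: [-0.653, 0.653, 0.27, -0.272]
wrist_force: [0.6, 0.2, -1.1]
opening: 0.641
```

Request:
apply_moves --increments '[{"x":0,"y":0.15,"z":0,"ax":0,"ay":0,"az":0,"grip":1},{"x":0,"y":0.15,"z":0,"ax":0,"ay":0,"az":0,"grip":0.5},{"x":0,"y":0.15,"z":0,"ax":0,"ay":0,"az":0,"grip":0},{"x":0,"y":0.15,"z":0,"ax":0,"ay":0,"az":0,"grip":0},{"x":0,"y":0.1,"z":0,"ax":0,"ay":0,"az":0,"grip":0},{"x":0,"y":-1,"z":0,"ax":0,"ay":0,"az":0,"grip":0},{"x":0,"y":-4,"z":0,"ax":0,"ay":0,"az":0,"grip":0},{"x":0,"y":-8,"z":0,"ax":0,"ay":0,"az":0,"grip":0},{"x":0,"y":-13,"z":0,"ax":0,"ay":0,"az":0,"grip":0},{"x":0,"y":-14,"z":0,"ax":0,"ay":0,"az":0,"grip":0}]'

```text
time_s: 15.25
eef_pos: [0.6212, 0.2238, 0.2152]
eef_rot: [-0.652, 0.654, 0.273, -0.269]
wrist_force: [0.8, 0.2, -0.2]
opening: 0.997
```

```bash
python3 snap.py w7;python3 jars.py top scene
```

```text
t 15.25 p [0.6212 0.2238 0.2152] psi 45.1 yax [ 0.007 -0.    -1.   ] open 0.997 F [ 0.8  0.2 -0.2]
cam drift 0.0007095991636345556
top tall_1 0.92 [195. 226.] xy [0.4486 0.1503] iou 0.922 other 0.942
top tall_1 0.83 [328. 233.] xy [ 0.4391 -0.1435] iou 0.958 other 0.9
top short_1 0.77 [262. 184.] xy [0.5562 0.0042] iou 0.903 other 0.804
scene tall_1 0.96 [238. 159.] xy [ 0.4376 -0.1435] iou 0.916 other 0.817
scene tall_1 0.92 [321. 212.] xy [0.4388 0.1585] iou 0.602 other 0.632
scene short_1 0.96 [386. 267.] xy [0.4654 0.3638] iou 0.836 other 0.669
scene short_1 0.86 [246. 210.] xy [0.5515 0.0016] iou 0.91 other 0.723
scene short_1 0.58 [298. 266.] xy [0.6103 0.2167] iou 0.814 other 0.656
15.6
```

View pics/w7.png

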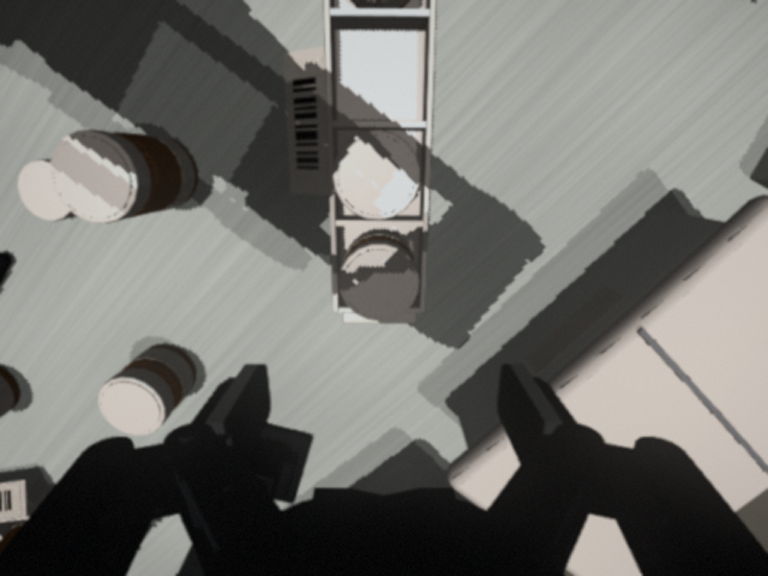

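```bash
python3 -c "
from h import *
a=np.radians(45)
rows([((.552,.003,.14),a),((.552,.003,.057),a)])"
```

```text
t 15.6 p [0.6177 0.2231 0.2071] psi 45.1 yax [-0.005 -0.002 -1.   ] open 1.002 F [ 0.  -0.6  0.5]
{'x': -20.18, 'y': 6.8, 'z': -10.9, 'ax': -0.002, 'ay': 0.001, 'az': -0.005} dist 23.9cm ang 0
{'x': -20.14, 'y': 15.1, 'z': -10.92, 'ax': -0.002, 'ay': 0.001, 'az': -0.005} dist 27.4cm ang 0
```

Request:
apply_moves --increments '[{"x":-4,"y":0,"z":-2,"ax":0,"ay":0,"az":0,"grip":0},{"x":-8.5,"y":0,"z":-4.5,"ax":0,"ay":0,"az":0,"grip":0},{"x":-13,"y":1,"z":-7,"ax":0,"ay":0,"az":0,"grip":0},{"x":-17.5,"y":3,"z":-9.5,"ax":0,"ay":0,"az":0,"grip":0},{"x":-20.2,"y":5,"z":-10.9,"ax":0,"ay":0,"az":0,"grip":0},{"x":-20.2,"y":7,"z":-10.9,"ax":0,"ay":0,"az":0,"grip":0},{"x":-20.2,"y":9.5,"z":-10.9,"ax":0,"ay":0,"az":0,"grip":0},{"x":-20.2,"y":12.5,"z":-10.9,"ax":0,"ay":0,"az":0,"grip":0},{"x":-20.1,"y":15,"z":-10.9,"ax":0,"ay":0,"az":0,"grip":0},{"x":-20.1,"y":15,"z":-10.9,"ax":0,"ay":0,"az":0,"grip":0},{"x":-20.1,"y":15,"z":-10.9,"ax":0,"ay":0,"az":0,"grip":0}]'

```text
time_s: 16.98
eef_pos: [0.5524, 0.0034, 0.0583]
eef_rot: [-0.653, 0.653, 0.269, -0.273]
wrist_force: [-0.4, 0.6, 0.5]
opening: 0.999
```

```bash
python3 snap.py w8
```

```text
t 16.98 p [0.5524 0.0034 0.0583] psi 45.1 yax [-0.005 -0.002 -1.   ] open 0.999 F [-0.4  0.6  0.5]
cam drift 0.0004031222474921159
```

View pics/w8.png

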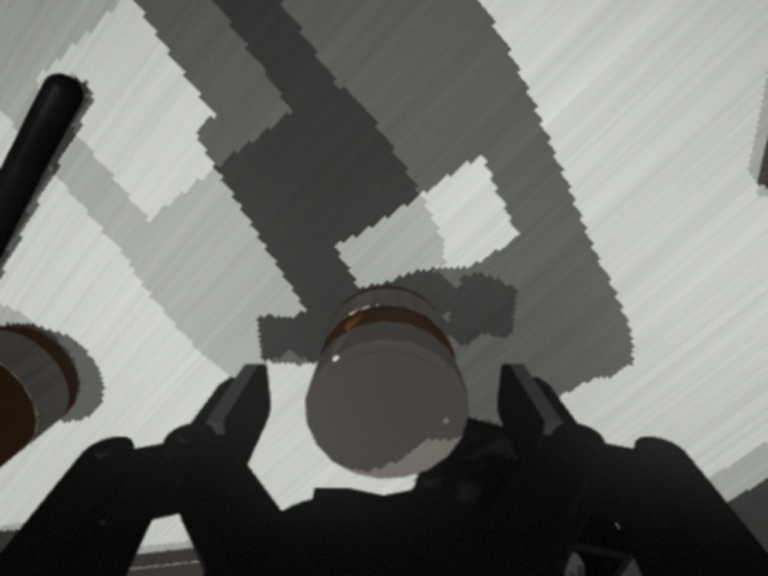

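Request:
apply_moves --increments '[{"x":0,"y":0.1,"z":0.2,"ax":0,"ay":0,"az":0,"grip":0},{"x":0,"y":0.1,"z":0.2,"ax":0,"ay":0,"az":0,"grip":1},{"x":0,"y":0.1,"z":0.2,"ax":0,"ay":0,"az":0,"grip":1},{"x":0,"y":0.1,"z":0.2,"ax":0,"ay":0,"az":0,"grip":1},{"x":0,"y":0.1,"z":0.2,"ax":0,"ay":0,"az":0,"grip":1},{"x":0,"y":0.1,"z":0.2,"ax":0,"ay":0,"az":0,"grip":1},{"x":0,"y":0.1,"z":0.2,"ax":0,"ay":0,"az":0,"grip":1}]'

```text
time_s: 17.9
eef_pos: [0.5521, 0.0046, 0.0588]
eef_rot: [-0.652, 0.654, 0.27, -0.272]
wrist_force: [-0.4, 0.1, 6.1]
opening: 0.639
```

```bash
python3 -c "
from h import *
from pocket import *
a=np.radians(45); p=pk(L,.034); print(p)
rows([((*p,.16),a),((*p,.069),a)])"
```

```text
[0.52215837 0.31974163]
t 17.9 p [0.5521 0.0046 0.0588] psi 45.1 yax [-0.003 -0.003 -1.   ] open 0.639 F [-0.4  0.1  6.1]
{'x': 20.17, 'y': -10.21, 'z': 24.37, 'ax': 0.0, 'ay': 0.001, 'az': -0.004} dist 33.2cm ang 0
{'x': 20.2, 'y': -1.11, 'z': 24.37, 'ax': 0.0, 'ay': 0.001, 'az': -0.004} dist 31.7cm ang 0
```

Request:
apply_moves --increments '[{"x":0,"y":-3.5,"z":0,"ax":0,"ay":0,"az":0,"grip":1},{"x":1,"y":-7.5,"z":1.2,"ax":0,"ay":0,"az":0,"grip":1},{"x":4,"y":-10.2,"z":4.8,"ax":0,"ay":0,"az":0,"grip":1},{"x":7.5,"y":-10.2,"z":9.0,"ax":0,"ay":0,"az":0,"grip":1},{"x":11,"y":-10.2,"z":13.3,"ax":0,"ay":0,"az":0,"grip":1},{"x":14.5,"y":-10.2,"z":17.5,"ax":0,"ay":0,"az":0,"grip":1},{"x":18,"y":-10.2,"z":21.7,"ax":0,"ay":0,"az":0,"grip":1},{"x":20.2,"y":-10.2,"z":24.4,"ax":0,"ay":0,"az":0,"grip":1},{"x":20.2,"y":-9.5,"z":24.4,"ax":0,"ay":0,"az":0,"grip":1},{"x":20.2,"y":-7.5,"z":24.4,"ax":0,"ay":0,"az":0,"grip":1},{"x":20.2,"y":-5.0,"z":24.4,"ax":0,"ay":0,"az":0,"grip":1},{"x":20.2,"y":-5.0,"z":24.4,"ax":0,"ay":0,"az":0,"grip":1}]'

```text
time_s: 19.4
eef_pos: [0.52, 0.3177, 0.1042]
eef_rot: [-0.653, 0.654, 0.267, -0.274]
wrist_force: [-0.4, -0.2, -1.9]
opening: 0.637
```

```bash
python3 snap.py w9; python3 -c "
from h import *
from pocket import *
a=np.radians(45); p=pk(L,.034); print(p)
rows([((*p,.0695),a)])"
```

```text
t 19.4 p [0.52   0.3177 0.1042] psi 45.0 yax [-0.009 -0.006 -1.   ] open 0.637 F [-0.4 -0.2 -1.9]
cam drift 0.0015552888590666392
[0.52215837 0.31974163]
t 19.45 p [0.5211 0.3183 0.1059] psi 45.0 yax [-0.006 -0.005 -1.   ] open 0.637 F [-1.3 -0.1 -0.6]
{'x': 0.2, 'y': 3.64, 'z': 0.02, 'ax': -0.001, 'ay': -0.0, 'az': -0.008} dist 3.6cm ang 0
```

View pics/w9.png

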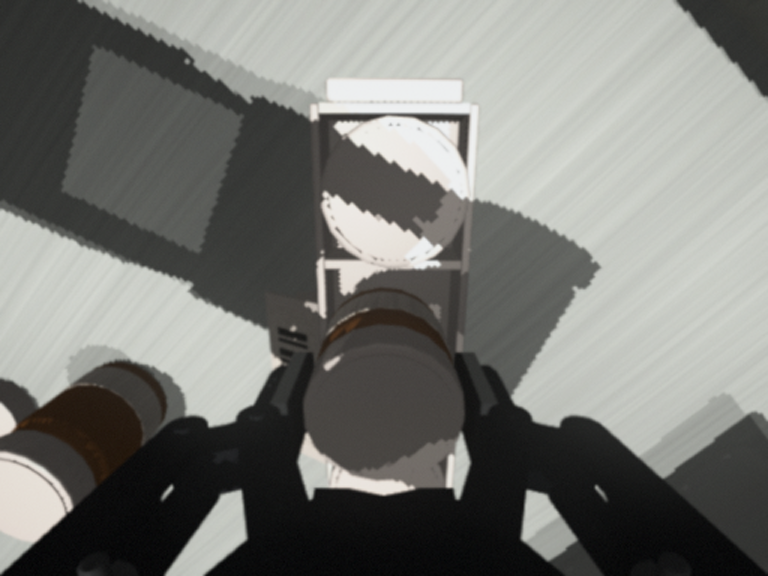

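Request:
apply_moves --increments '[{"x":0.15,"y":0,"z":0,"ax":0,"ay":0,"az":-0.006,"grip":1},{"x":0.15,"y":1.2,"z":0,"ax":0,"ay":0,"az":-0.006,"grip":1},{"x":0.15,"y":2.4,"z":0,"ax":0,"ay":0,"az":-0.006,"grip":1},{"x":0.15,"y":3.3,"z":0,"ax":0,"ay":0,"az":-0.006,"grip":1},{"x":0.15,"y":3.6,"z":0,"ax":0,"ay":0,"az":-0.006,"grip":1},{"x":0.15,"y":3.6,"z":0,"ax":0,"ay":0,"az":-0.006,"grip":1},{"x":0.15,"y":3.6,"z":0,"ax":0,"ay":0,"az":-0.006,"grip":1}]'

```text
time_s: 20.32
eef_pos: [0.5223, 0.3194, 0.0703]
eef_rot: [0.653, -0.653, -0.27, 0.271]
wrist_force: [-0.7, 0.1, -1.1]
opening: 0.636
```

Request:
apply_moves --increments '[{"x":0,"y":0.2,"z":0,"ax":0,"ay":0,"az":0,"grip":1},{"x":0,"y":0.2,"z":0,"ax":0,"ay":0,"az":0,"grip":0.5},{"x":0,"y":0.2,"z":0,"ax":0,"ay":0,"az":0,"grip":0},{"x":0,"y":0.2,"z":0,"ax":0,"ay":0,"az":0,"grip":0},{"x":0,"y":0.1,"z":0,"ax":0,"ay":0,"az":0,"grip":0},{"x":0,"y":-1,"z":0,"ax":0,"ay":0,"az":0,"grip":0},{"x":0,"y":-4,"z":0,"ax":0,"ay":0,"az":0,"grip":0},{"x":0,"y":-8,"z":0,"ax":0,"ay":0,"az":0,"grip":0},{"x":0,"y":-13,"z":0,"ax":0,"ay":0,"az":0,"grip":0},{"x":0,"y":-14,"z":0,"ax":0,"ay":0,"az":0,"grip":0}]'

```text
time_s: 21.58
eef_pos: [0.5247, 0.3203, 0.2158]
eef_rot: [0.653, -0.653, -0.273, 0.268]
wrist_force: [0.9, 0.2, -0.1]
opening: 1.002
```

```bash
python3 snap.py w10;python3 -c "
from h import *
rows([((.45,.04,.34),0.),((.45,-.10,.34),np.radians(-33))])"
```

```text
t 21.57 p [0.5247 0.3203 0.2158] psi 45.0 yax [ 0.007  0.003 -1.   ] open 1.002 F [ 0.9  0.2 -0.1]
cam drift 0.0007525262911929342
t 21.62 p [0.5243 0.3201 0.215 ] psi 45.0 yax [ 0.005  0.002 -1.   ] open 0.998 F [-0.8  0.2  0.4]
{'x': -24.99, 'y': -12.61, 'z': -14.58, 'ax': -0.0, 'ay': 0.785, 'az': 0.006} dist 31.6cm ang 45
{'x': -34.89, 'y': -12.64, 'z': -24.48, 'ax': -0.002, 'ay': 1.361, 'az': 0.006} dist 44.5cm ang 78
```

View pics/w10.png

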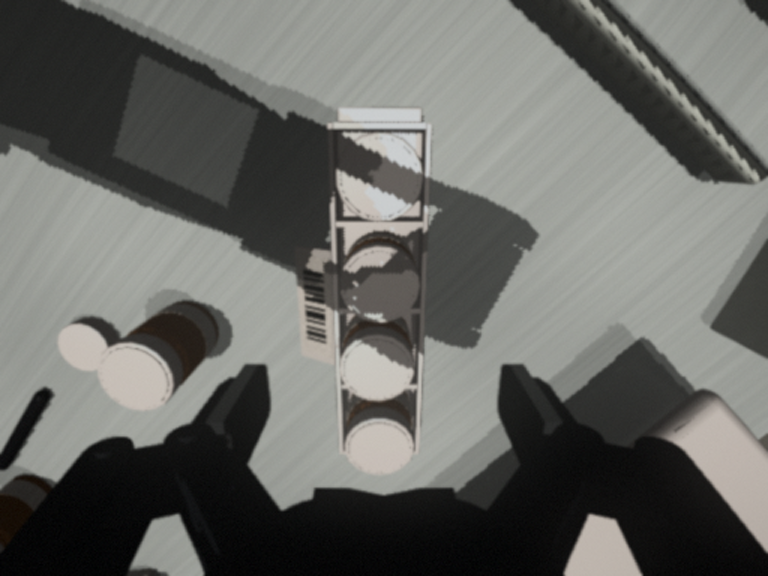

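```bash
python3 -c "
from h import *
a=np.array([.5243,.3201,.215]);b=np.array([.575,-.235,.30])
rows([(a+(b-a)*i/10+[0,0,.03*(i<9)],np.radians(45-78*i/10)) for i in range(1,11)])"
```

```text
t 21.62 p [0.5243 0.3201 0.215 ] psi 45.0 yax [ 0.005  0.002 -1.   ] open 0.998 F [-0.8  0.2  0.4]
{'x': -3.55, 'y': -3.86, 'z': -4.3, 'ax': 0.002, 'ay': 0.136, 'az': 0.006} dist 6.8cm ang 8
{'x': -7.11, 'y': -4.72, 'z': -8.58, 'ax': 0.001, 'ay': 0.272, 'az': 0.006} dist 12.1cm ang 16
{'x': -10.67, 'y': -5.58, 'z': -12.87, 'ax': 0.001, 'ay': 0.408, 'az': 0.006} dist 17.6cm ang 23
{'x': -14.23, 'y': -6.44, 'z': -17.15, 'ax': 0.001, 'ay': 0.544, 'az': 0.006} dist 23.2cm ang 31
{'x': -17.79, 'y': -7.3, 'z': -21.44, 'ax': 0.0, 'ay': 0.681, 'az': 0.006} dist 28.8cm ang 39
{'x': -21.35, 'y': -8.16, 'z': -25.72, 'ax': -0.0, 'ay': 0.817, 'az': 0.006} dist 34.4cm ang 47
{'x': -24.92, 'y': -9.02, 'z': -30.01, 'ax': -0.001, 'ay': 0.953, 'az': 0.006} dist 40.0cm ang 55
{'x': -28.48, 'y': -9.88, 'z': -34.3, 'ax': -0.001, 'ay': 1.089, 'az': 0.006} dist 45.7cm ang 62
{'x': -32.06, 'y': -7.74, 'z': -38.58, 'ax': -0.002, 'ay': 1.225, 'az': 0.006} dist 50.8cm ang 70
{'x': -35.62, 'y': -8.6, 'z': -42.86, 'ax': -0.002, 'ay': 1.361, 'az': 0.006} dist 56.4cm ang 78
```

Request:
apply_moves --increments '[{"x":-3.5,"y":-3.9,"z":-4.3,"ax":0,"ay":0.136,"az":0.006,"grip":0},{"x":-7.1,"y":-4.7,"z":-8.6,"ax":0,"ay":0.272,"az":0.006,"grip":0},{"x":-10.7,"y":-5.6,"z":-12.9,"ax":0,"ay":0.408,"az":0.006,"grip":0},{"x":-14.2,"y":-6.4,"z":-17.2,"ax":0,"ay":0.544,"az":0.006,"grip":0},{"x":-17.8,"y":-7.3,"z":-21.4,"ax":0,"ay":0.681,"az":0.006,"grip":0},{"x":-21.4,"y":-8.2,"z":-25.7,"ax":0,"ay":0.817,"az":0.006,"grip":0},{"x":-24.9,"y":-8.5,"z":-30.0,"ax":0,"ay":0.953,"az":0.006,"grip":0},{"x":-28.5,"y":-8.5,"z":-34.3,"ax":0,"ay":1.089,"az":0.006,"grip":0},{"x":-32.1,"y":-8.5,"z":-38.6,"ax":0,"ay":1.225,"az":0.006,"grip":0},{"x":-35.6,"y":-8.6,"z":-42.9,"ax":0,"ay":1.361,"az":0.006,"grip":0},{"x":-35.6,"y":-8.6,"z":-42.9,"ax":0,"ay":1.361,"az":0.006,"grip":0},{"x":-35.6,"y":-8.6,"z":-42.9,"ax":0,"ay":1.361,"az":0.006,"grip":0}]'

```text
time_s: 23.12
eef_pos: [0.5748, -0.2346, 0.2986]
eef_rot: [0.679, -0.677, 0.202, -0.199]
wrist_force: [0.4, 0.6, -1.5]
opening: 1.0
```

```bash
python3 snap.py w11
```

```text
t 23.12 p [ 0.5748 -0.2346  0.2986] psi -33.0 yax [-0.002  0.004 -1.   ] open 1.0 F [ 0.4  0.6 -1.5]
cam drift 0.00014456798880624344
```

View pics/w11.png

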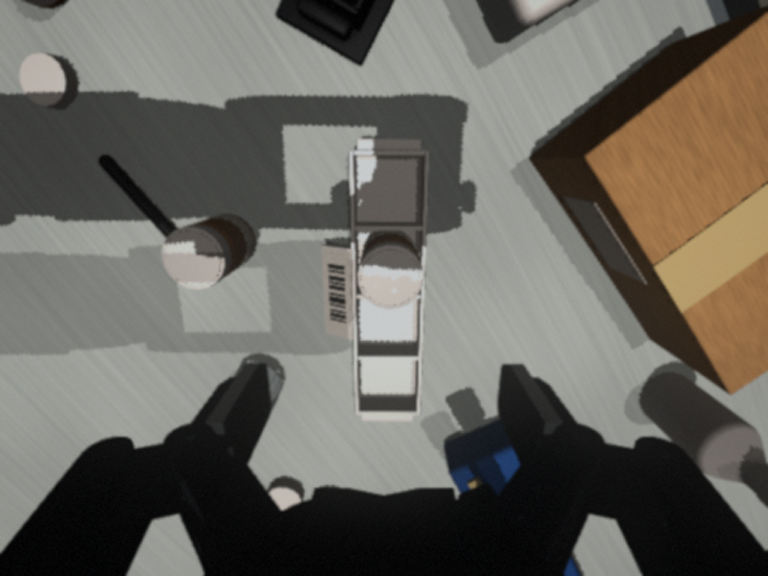

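```bash
python3 zoom.py w11 215 88 85 95 6 z3; python3 zoom.py w11 215 188 85 95 6 z4
```

```text
(no output)
```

View pics/z3.png

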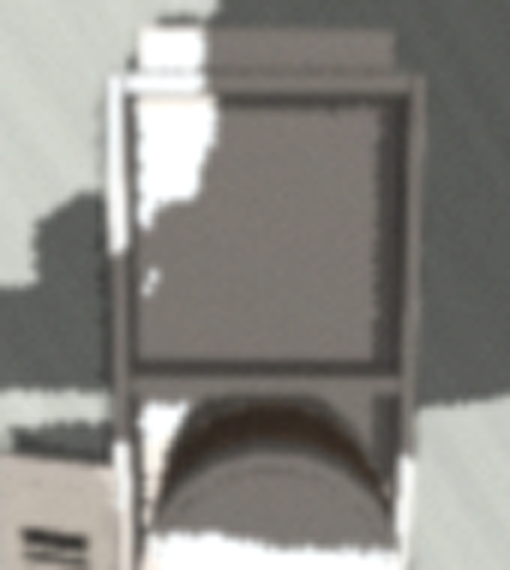

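View pics/z4.png

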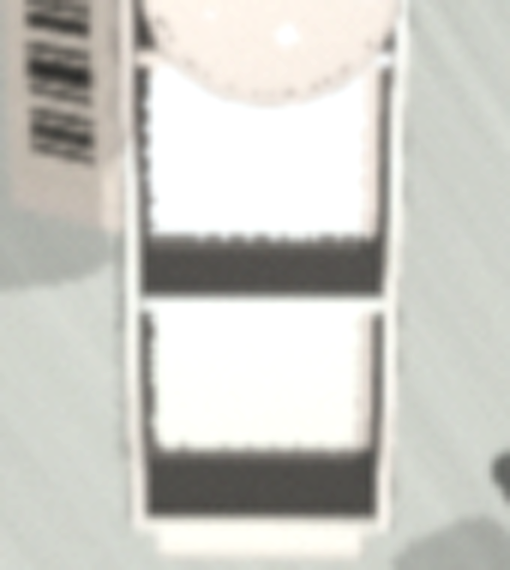

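Run:
```python
from fr import *
def z(x,y,x0,y0,s=6): return ((x+.5)/s-.5+x0,(y+.5)/s-.5+y0)
A=lambda x,y:z(x,y,215,88); B=lambda x,y:z(x,y,215,188)
obs=[(*A(106,85),-.036,.136),(*A(425,85),.036,.136),(*A(115,385),-.036,.068),(*A(413,385),.036,.068),
(*B(122,58),-.036,0),(*B(405,58),.036,0),(*B(130,303),-.036,-.068),(*B(396,303),.036,-.068),(*B(134,521),-.036,-.136),(*B(386,521),.036,-.136)]
x,res=fitrack('w11',obs,[.552,-.275,-.58]); print(x,np.degrees(x[2])); print(np.round(res,1))
np.save('rackR.npy',x)
P,im=pickle.load(open('pics/w11.pkl','rb'))
# label centre
print('label',proj(P,W(x,[-.052,0,.031]))*1.5)
rows([((.4385,-.143,.17),np.radians(-33.4)),((.4385,-.143,.075),np.radians(-33.4))])
```

```text
[ 0.55073377 -0.2765519  -0.5757851 ] -32.9900564116498
[[-0.1 -0.3]
 [ 0.1 -0.2]
 [-0.5 -0. ]
 [ 0.6  0. ]
 [-0.5 -0.1]
 [ 0.4 -0. ]
 [-0.8 -0. ]
 [ 0.5  0.1]
 [-0.5  0.4]
 [ 0.9  0.6]]
label [[336.59458587 292.86753247]]
t 23.18 p [ 0.5751 -0.2339  0.299 ] psi -32.9 yax [-0.002  0.003 -1.   ] open 1.0 F [0.4 0.7 0.6]
{'x': -16.36, 'y': 12.95, 'z': 0.19, 'ax': -0.002, 'ay': 0.009, 'az': -0.003} dist 20.9cm ang 1
{'x': -16.33, 'y': 22.45, 'z': 0.18, 'ax': -0.002, 'ay': 0.009, 'az': -0.003} dist 27.8cm ang 1
```

Run:
```python
from caps import *
import pickle
P,im=pickle.load(open('pics/w11.pkl','rb'))
print(plane(P,[[195/1.5,258/1.5]],.088))
for d in regions_of('wrist','tall_1'):
    u=d['rect'][:2]; g=plane(P,u,.044)[0]; print(d['p'],u,fitmask(P,d['mask'],g[0],g[1],.088))
```

```text
[[ 0.43914037 -0.14479333  0.088     ]]
0.86 [138.4, 168.4] (array([ 0.43687734, -0.14421422]), np.float64(0.968))
0.68 [29.2, 3.4] (array([0.47373554, 0.10793048]), np.float64(0.3104279686558167))
0.3 [261.3, 181.3] (array([ 0.56946808, -0.24995989]), np.float64(0.939731997658232))
```

Request:
apply_moves --increments '[{"x":-4,"y":2.5,"z":0,"ax":0,"ay":0,"az":0,"grip":0},{"x":-8.5,"y":5,"z":0.1,"ax":0,"ay":0,"az":0,"grip":0},{"x":-13,"y":8,"z":0.2,"ax":0,"ay":0,"az":0,"grip":0},{"x":-16.3,"y":11,"z":0.2,"ax":0,"ay":0,"az":0,"grip":0},{"x":-16.3,"y":13,"z":0.2,"ax":0,"ay":0,"az":0,"grip":0},{"x":-16.3,"y":16,"z":0.2,"ax":0,"ay":0,"az":0,"grip":0},{"x":-16.3,"y":19.5,"z":0.2,"ax":0,"ay":0,"az":0,"grip":0},{"x":-16.3,"y":22.3,"z":0.2,"ax":0,"ay":0,"az":0,"grip":0},{"x":-16.3,"y":22.3,"z":0.2,"ax":0,"ay":0,"az":0,"grip":0},{"x":-16.3,"y":22.3,"z":0.2,"ax":0,"ay":0,"az":0,"grip":0}]'

```text
time_s: 24.48
eef_pos: [0.4398, -0.1425, 0.0779]
eef_rot: [0.679, -0.678, 0.2, -0.199]
wrist_force: [0.6, 0.5, 0.8]
opening: 1.001
```

```bash
python3 snap.py w12
```

```text
t 24.48 p [ 0.4398 -0.1425  0.0779] psi -32.8 yax [-0.     0.002 -1.   ] open 1.001 F [0.6 0.5 0.8]
cam drift 0.0005082648190154471
```

View pics/w12.png

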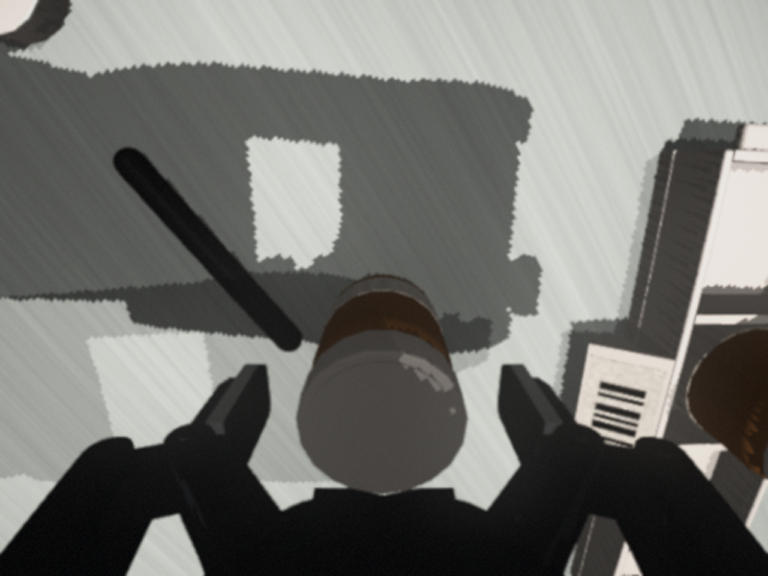

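Run:
```python
from h import *
import pickle
for n,uv,h in [('w12',(382,414),.088),('w8',(387,400),.062),('w5',(381,398),.062)]:
    P,im=pickle.load(open(f'pics/{n}.pkl','rb')); print(n,plane(P,[[uv[0]/1.5,uv[1]/1.5]],h))
```

```text
w12 [[ 0.44002857 -0.14045311  0.088     ]]
w8 [[0.55038495 0.00650992 0.062     ]]
w5 [[0.55122471 0.05769481 0.062     ]]
```

Request:
apply_moves --increments '[{"x":-0.1,"y":0.2,"z":0.15,"ax":0,"ay":0,"az":0,"grip":0},{"x":-0.1,"y":0.2,"z":0.15,"ax":0,"ay":0,"az":0,"grip":1},{"x":-0.1,"y":0.2,"z":0.15,"ax":0,"ay":0,"az":0,"grip":1},{"x":-0.1,"y":0.2,"z":0.15,"ax":0,"ay":0,"az":0,"grip":1},{"x":-0.1,"y":0.2,"z":0.15,"ax":0,"ay":0,"az":0,"grip":1},{"x":-0.1,"y":0.2,"z":0.15,"ax":0,"ay":0,"az":0,"grip":1},{"x":-0.1,"y":0.2,"z":0.15,"ax":0,"ay":0,"az":0,"grip":1}]'

```text
time_s: 25.4
eef_pos: [0.4403, -0.1412, 0.0769]
eef_rot: [0.679, -0.678, 0.199, -0.2]
wrist_force: [-1.2, 2.2, 6.6]
opening: 0.64
```

```bash
python3 -c "
from h import *
from pocket import *
a=Rr[2]; p=pk(Rr,-.102); print(p)
rows([((*p,.22),a),((*p,.087),a)])"
```

```text
[ 0.49519544 -0.36210593]
t 25.4 p [ 0.4403 -0.1412  0.0769] psi -32.8 yax [ 0.001  0.001 -1.   ] open 0.64 F [-1.2  2.2  6.6]
{'x': 16.58, 'y': -14.33, 'z': -15.57, 'ax': -0.002, 'ay': 0.003, 'az': 0.0} dist 26.9cm ang 0
{'x': 16.58, 'y': -1.03, 'z': -15.59, 'ax': -0.002, 'ay': 0.003, 'az': 0.0} dist 22.8cm ang 0
```

Request:
apply_moves --increments '[{"x":0,"y":-3.5,"z":0,"ax":0,"ay":0,"az":0,"grip":1},{"x":0,"y":-7.5,"z":0,"ax":0,"ay":0,"az":0,"grip":1},{"x":2,"y":-11.5,"z":-2,"ax":0,"ay":0,"az":0,"grip":1},{"x":5.5,"y":-12,"z":-5.2,"ax":0,"ay":0,"az":0,"grip":1},{"x":9,"y":-12,"z":-8.5,"ax":0,"ay":0,"az":0,"grip":1},{"x":12.5,"y":-12,"z":-11.7,"ax":0,"ay":0,"az":0,"grip":1},{"x":15.5,"y":-12,"z":-14.5,"ax":0,"ay":0,"az":0,"grip":1},{"x":16.6,"y":-11,"z":-15.6,"ax":0,"ay":0,"az":0,"grip":1},{"x":16.6,"y":-8,"z":-15.6,"ax":0,"ay":0,"az":0,"grip":1},{"x":16.6,"y":-5.2,"z":-15.6,"ax":0,"ay":0,"az":0,"grip":1},{"x":16.6,"y":-5.2,"z":-15.6,"ax":0,"ay":0,"az":0,"grip":1},{"x":16.6,"y":-5.2,"z":-15.6,"ax":0,"ay":0,"az":0,"grip":1}]'

```text
time_s: 26.9
eef_pos: [0.4956, -0.3622, 0.1293]
eef_rot: [0.679, -0.678, 0.199, -0.2]
wrist_force: [1.0, -1.1, -1.8]
opening: 0.645
```

```bash
python3 snap.py w13; python3 -c "
from h import *
from pocket import *
a=Rr[2]; p=pk(Rr,-.102); print(p)
rows([((*p,.0885),a)])"
```

```text
t 26.9 p [ 0.4956 -0.3622  0.1293] psi -32.8 yax [ 0.001  0.001 -1.   ] open 0.645 F [ 1.  -1.1 -1.8]
cam drift 0.0007290181308458044
[ 0.49519544 -0.36210593]
t 26.95 p [ 0.4959 -0.3626  0.13  ] psi -32.8 yax [ 0.002  0.    -1.   ] open 0.64 F [ 0.7 -0.2 -1.4]
{'x': -0.1, 'y': 4.15, 'z': 0.0, 'ax': -0.001, 'ay': 0.004, 'az': 0.002} dist 4.2cm ang 0
```

View pics/w13.png

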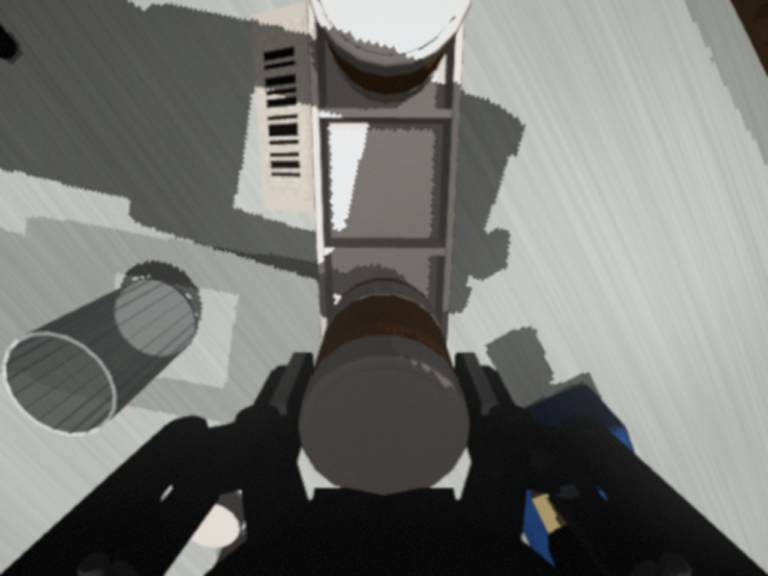

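Run:
```python
from h import *
P=vision.camera_params('top')
print(plane(P,[[440,192],[462,182],[460,212]],.03)); print(proj(P,[[.543,-.393,.07],[.536,-.38,.07]]))
```

```text
[[ 0.5448869  -0.42319864  0.03      ]
 [ 0.57072598 -0.48131919  0.03      ]
 [ 0.49693583 -0.47009024  0.03      ]]
[[434.88220813 189.0484327 ]
 [429.65582681 191.9328239 ]]
```

Request:
apply_moves --increments '[{"x":-0.1,"y":1.4,"z":0,"ax":0,"ay":0,"az":0,"grip":1},{"x":-0.1,"y":2.8,"z":0,"ax":0,"ay":0,"az":0,"grip":1},{"x":-0.1,"y":3.8,"z":0,"ax":0,"ay":0,"az":0,"grip":1},{"x":-0.1,"y":4.15,"z":0,"ax":0,"ay":0,"az":0,"grip":1},{"x":-0.1,"y":4.15,"z":0,"ax":0,"ay":0,"az":0,"grip":1},{"x":-0.1,"y":4.15,"z":0,"ax":0,"ay":0,"az":0,"grip":1}]'

```text
time_s: 27.7
eef_pos: [0.4955, -0.3624, 0.0889]
eef_rot: [0.678, -0.678, 0.198, -0.201]
wrist_force: [0.6, 0.6, -3.4]
opening: 0.64
```

Held, no contact; release and rise.

Request:
apply_moves --increments '[{"x":0,"y":0.15,"z":0,"ax":0,"ay":0,"az":0,"grip":1},{"x":0,"y":0.15,"z":0,"ax":0,"ay":0,"az":0,"grip":0.5},{"x":0,"y":0.15,"z":0,"ax":0,"ay":0,"az":0,"grip":0},{"x":0,"y":0.15,"z":0,"ax":0,"ay":0,"az":0,"grip":0},{"x":0,"y":0.1,"z":0,"ax":0,"ay":0,"az":0,"grip":0},{"x":0,"y":-1,"z":0,"ax":0,"ay":0,"az":0,"grip":0},{"x":0,"y":-4,"z":0,"ax":0,"ay":0,"az":0,"grip":0},{"x":0,"y":-8,"z":0,"ax":0,"ay":0,"az":0,"grip":0},{"x":0,"y":-13,"z":0,"ax":0,"ay":0,"az":0,"grip":0},{"x":0,"y":-15,"z":0,"ax":0,"ay":0,"az":0,"grip":0}]'

```text
time_s: 28.95
eef_pos: [0.4961, -0.3635, 0.2435]
eef_rot: [-0.677, 0.679, -0.196, 0.203]
wrist_force: [0.5, 1.1, -0.4]
opening: 0.998
```

```bash
python3 snap.py w14; python3 jars.py top scene; python3 -c "
from h import *
rows([((.447,.15,.21),-.576),((.447,.15,.076),-.576)])"
```

```text
t 28.95 p [ 0.4961 -0.3635  0.2435] psi -32.8 yax [ 0.007 -0.005 -1.   ] open 0.998 F [ 0.5  1.1 -0.4]
cam drift 0.000852842447692348
top tall_1 0.94 [422. 210.] xy [ 0.4958 -0.3692] iou 0.945 other 0.848
top tall_1 0.79 [196. 229.] xy [0.4485 0.1503] iou 0.947 other 0.927
top short_1 0.82 [128. 194.] xy [0.5287 0.3226] iou 0.853 other 0.719
top short_1 0.72 [105. 212.] xy [0.4779 0.3751] iou 0.908 other 0.776
top short_1 0.6 [171. 155.] xy [0.6242 0.2247] iou 0.947 other 0.829
scene tall_1 0.87 [318. 212.] xy [0.4438 0.1487] iou 0.942 other 0.816
scene short_1 0.97 [355. 267.] xy [0.5088 0.3102] iou 0.757 other 0.605
scene short_1 0.94 [386. 267.] xy [0.4638 0.3633] iou 0.84 other 0.674
scene short_1 0.76 [297. 267.] xy [0.611 0.216] iou 0.889 other 0.724
29.3
t 29.3 p [ 0.4942 -0.3615  0.2364] psi -32.8 yax [ 0.     0.002 -1.   ] open 0.999 F [-0.1 -0.1 -1. ]
{'x': -31.66, 'y': 2.77, 'z': 40.44, 'ax': -0.002, 'ay': 0.004, 'az': -0.001} dist 51.4cm ang 0
{'x': -31.65, 'y': 16.17, 'z': 40.41, 'ax': -0.002, 'ay': 0.004, 'az': -0.001} dist 53.8cm ang 0
```

View pics/w14.png

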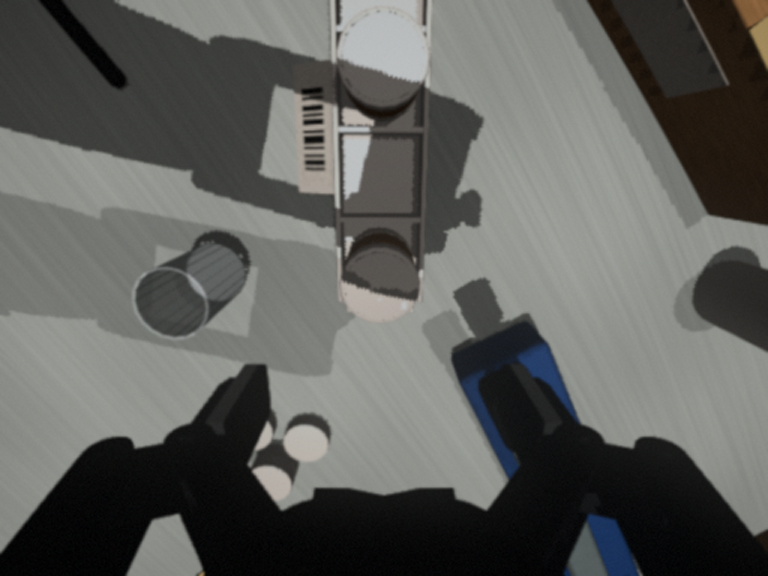

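Request:
apply_moves --increments '[{"x":-3,"y":0,"z":3.9,"ax":0,"ay":0,"az":0,"grip":0},{"x":-6.5,"y":0,"z":8.4,"ax":0,"ay":0,"az":0,"grip":0},{"x":-10.2,"y":0,"z":13,"ax":0,"ay":0,"az":0,"grip":0},{"x":-13.9,"y":0,"z":17.7,"ax":0,"ay":0,"az":0,"grip":0},{"x":-17.6,"y":0,"z":22.4,"ax":0,"ay":0,"az":0,"grip":0},{"x":-21.3,"y":1,"z":27.1,"ax":0,"ay":0,"az":0,"grip":0},{"x":-25,"y":2,"z":31.8,"ax":0,"ay":0,"az":0,"grip":0},{"x":-28.5,"y":3,"z":36.4,"ax":0,"ay":0,"az":0,"grip":0},{"x":-31.6,"y":5,"z":40.4,"ax":0,"ay":0,"az":0,"grip":0},{"x":-31.6,"y":7,"z":40.4,"ax":0,"ay":0,"az":0,"grip":0},{"x":-31.6,"y":7,"z":40.4,"ax":0,"ay":0,"az":0,"grip":0}]'

```text
time_s: 30.68
eef_pos: [0.4451, 0.1499, 0.1651]
eef_rot: [0.679, -0.678, 0.201, -0.197]
wrist_force: [-0.2, -0.3, 0.4]
opening: 1.001
```

```bash
python3 snap.py w15; python3 -c "
from caps import *
import pickle
P,im=pickle.load(open('pics/w15.pkl','rb'))
for d in regions_of('wrist','tall_1'):
    u=d['rect'][:2]; g=plane(P,u,.044)[0]; print(d['p'],u,fitmask(P,d['mask'],g[0],g[1],.088))
rows([((.446,.1495,.076),-.576)])
"
```

```text
t 30.68 p [0.4451 0.1499 0.1651] psi -32.7 yax [-0.006  0.002 -1.   ] open 1.001 F [-0.2 -0.3  0.4]
cam drift 0.0011070779760251614
0.63 [257.9, 202.1] (array([0.44619184, 0.14993195]), np.float64(0.9728796383951785))
t 30.77 p [0.4471 0.1491 0.1673] psi -32.8 yax [-0.001  0.002 -1.   ] open 1.001 F [ 0.1 -0.4 -0.7]
{'x': -0.09, 'y': 9.13, 'z': -0.04, 'ax': -0.001, 'ay': 0.003, 'az': -0.002} dist 9.1cm ang 0
```

View pics/w15.png

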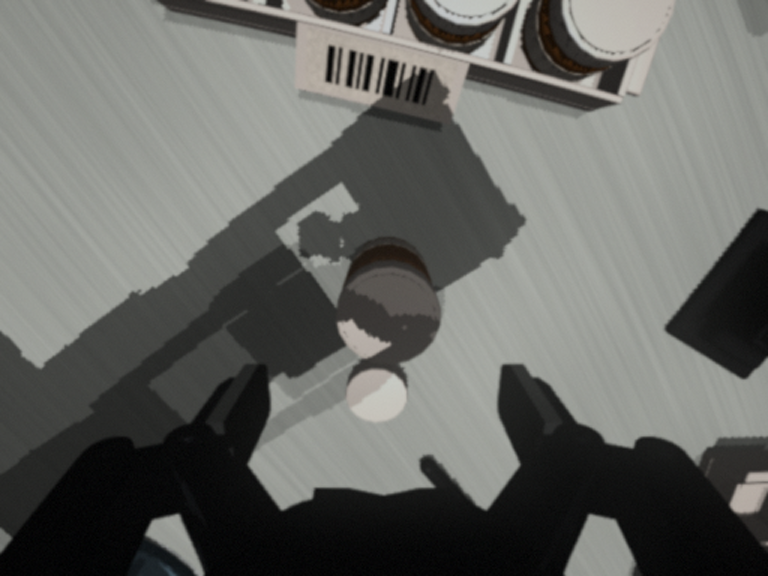

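Request:
apply_moves --increments '[{"x":-0.05,"y":3,"z":0.0,"ax":0,"ay":0,"az":0,"grip":0},{"x":-0.05,"y":6,"z":0.05,"ax":0,"ay":0,"az":0,"grip":0},{"x":-0.05,"y":8.5,"z":0.05,"ax":0,"ay":0,"az":0,"grip":0},{"x":-0.05,"y":9.1,"z":0.05,"ax":0,"ay":0,"az":0,"grip":0},{"x":-0.05,"y":9.1,"z":0.05,"ax":0,"ay":0,"az":0,"grip":0},{"x":-0.05,"y":9.1,"z":0.05,"ax":0,"ay":0,"az":0,"grip":1},{"x":-0.05,"y":9.1,"z":0.05,"ax":0,"ay":0,"az":0,"grip":1},{"x":-0.05,"y":9.1,"z":0.05,"ax":0,"ay":0,"az":0,"grip":1},{"x":-0.05,"y":9.1,"z":0.05,"ax":0,"ay":0,"az":0,"grip":1},{"x":-0.05,"y":9.1,"z":0.05,"ax":0,"ay":0,"az":0,"grip":1},{"x":-0.05,"y":9.1,"z":0.05,"ax":0,"ay":0,"az":0,"grip":1}]'

```text
time_s: 32.15
eef_pos: [0.4478, 0.1501, 0.0777]
eef_rot: [0.679, -0.677, 0.2, -0.2]
wrist_force: [-1.8, -0.2, 6.0]
opening: 0.639
```

```bash
python3 snap.py w16; python3 -c "
from h import *
from pocket import *
import pickle
a=Rr[2]; p=pk(Rr,-.034); print(p)
rows([((*p,.2),a),((*p,.087),a)])"
```

```text
t 32.15 p [0.4478 0.1501 0.0777] psi -32.8 yax [ 0.001  0.002 -1.   ] open 0.639 F [-1.8 -0.2  6. ]
cam drift 5.452110868331417e-08
[ 0.53222099 -0.30506991]
t 32.2 p [0.4477 0.1502 0.0777] psi -32.8 yax [ 0.001  0.002 -1.   ] open 0.633 F [-1.5 -0.5  5.7]
{'x': 31.76, 'y': -12.32, 'z': -33.66, 'ax': -0.002, 'ay': 0.003, 'az': -0.0} dist 47.9cm ang 0
{'x': 31.76, 'y': -1.02, 'z': -33.69, 'ax': -0.002, 'ay': 0.003, 'az': -0.0} dist 46.3cm ang 0
```

View pics/w16.png

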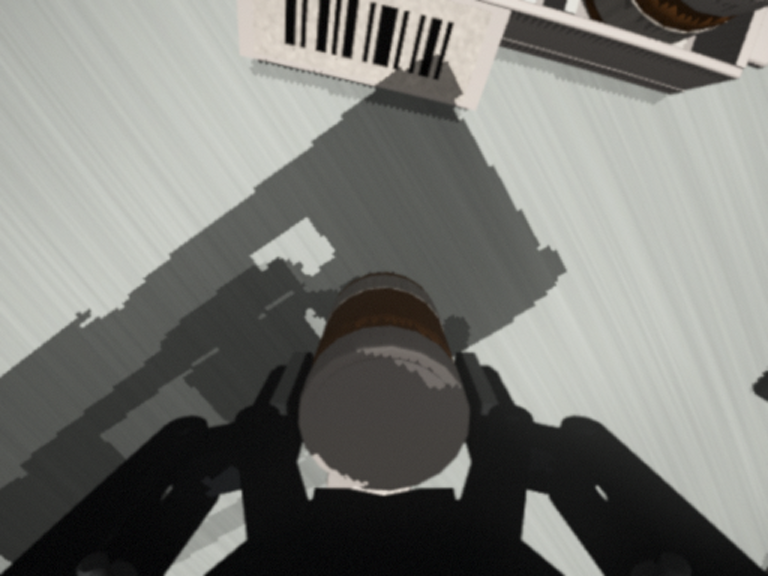

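Request:
apply_moves --increments '[{"x":0,"y":-3.5,"z":0,"ax":0,"ay":0,"az":0,"grip":1},{"x":0,"y":-8,"z":0,"ax":0,"ay":0,"az":0,"grip":1},{"x":2,"y":-12,"z":-2.1,"ax":0,"ay":0,"az":0,"grip":1},{"x":5.5,"y":-13.7,"z":-5.8,"ax":0,"ay":0,"az":0,"grip":1},{"x":9.5,"y":-13.7,"z":-10,"ax":0,"ay":0,"az":0,"grip":1},{"x":13.5,"y":-13.7,"z":-14.3,"ax":0,"ay":0,"az":0,"grip":1},{"x":17.5,"y":-13.7,"z":-18.5,"ax":0,"ay":0,"az":0,"grip":1},{"x":21.5,"y":-13.7,"z":-22.8,"ax":0,"ay":0,"az":0,"grip":1},{"x":25.5,"y":-13.7,"z":-27,"ax":0,"ay":0,"az":0,"grip":1},{"x":29,"y":-13.7,"z":-30.8,"ax":0,"ay":0,"az":0,"grip":1},{"x":31.7,"y":-13.7,"z":-33.8,"ax":0,"ay":0,"az":0,"grip":1},{"x":31.7,"y":-13.7,"z":-33.8,"ax":0,"ay":0,"az":0,"grip":1}]'

```text
time_s: 33.7
eef_pos: [0.5307, -0.3089, 0.2137]
eef_rot: [0.679, -0.677, 0.201, -0.201]
wrist_force: [0.7, -0.3, -2.6]
opening: 0.636
```

```bash
python3 -c "
from h import *
from pocket import *
import pickle
a=Rr[2]; p=pk(Rr,-.034); print(p)
rows([((*p,.0895),a)])"; python3 snap.py w17
```

```text
[ 0.53222099 -0.30506991]
t 33.7 p [ 0.5307 -0.3089  0.2137] psi -33.0 yax [ 0.001  0.002 -1.   ] open 0.636 F [ 0.7 -0.3 -2.6]
{'x': -0.08, 'y': 12.42, 'z': 0.38, 'ax': -0.002, 'ay': 0.0, 'az': 0.0} dist 12.4cm ang 0
t 33.7 p [ 0.5307 -0.3089  0.2137] psi -33.0 yax [ 0.001  0.002 -1.   ] open 0.636 F [ 0.7 -0.3 -2.6]
cam drift 0.0014046830898312157
```

View pics/w17.png

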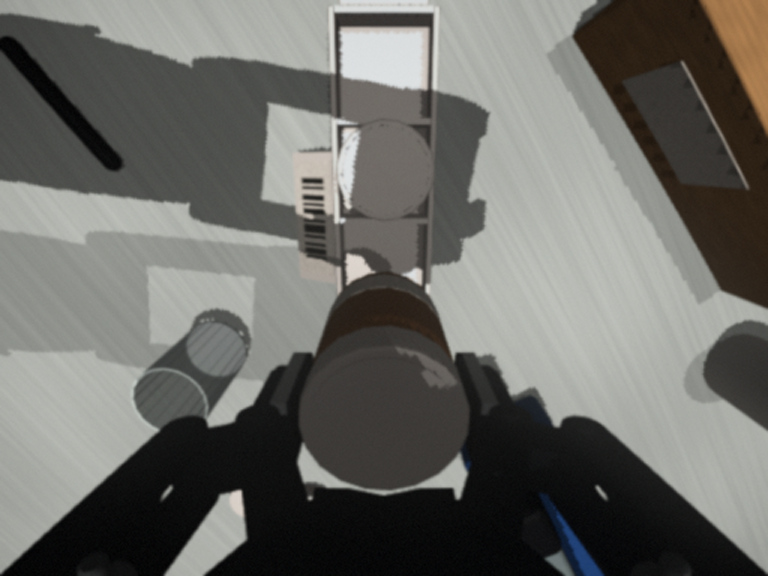

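Request:
apply_moves --increments '[{"x":-0.05,"y":0,"z":0.28,"ax":0,"ay":0,"az":0,"grip":1},{"x":-0.05,"y":0,"z":0.28,"ax":0,"ay":0,"az":0,"grip":1},{"x":-0.05,"y":2.5,"z":0.28,"ax":0,"ay":0,"az":0,"grip":1},{"x":-0.05,"y":5,"z":0.28,"ax":0,"ay":0,"az":0,"grip":1},{"x":-0.05,"y":7,"z":0.28,"ax":0,"ay":0,"az":0,"grip":1},{"x":-0.05,"y":8,"z":0.28,"ax":0,"ay":0,"az":0,"grip":1},{"x":-0.05,"y":8,"z":0.28,"ax":0,"ay":0,"az":0,"grip":1},{"x":-0.05,"y":8,"z":0.28,"ax":0,"ay":0,"az":0,"grip":1}]'

```text
time_s: 34.75
eef_pos: [0.5323, -0.3046, 0.1345]
eef_rot: [0.679, -0.677, 0.2, -0.201]
wrist_force: [1.2, 0.4, -2.1]
opening: 0.639
```

```bash
python3 snap.py w18; python3 -c "
from h import *
from pocket import *
import pickle
a=Rr[2]; p=pk(Rr,-.035); print(p)
rows([((*p,.0893),a)])"
```

```text
t 34.75 p [ 0.5323 -0.3046  0.1345] psi -32.9 yax [ 0.002  0.002 -1.   ] open 0.639 F [ 1.2  0.4 -2.1]
cam drift 0.00010921938113039875
[ 0.5316765  -0.30590867]
t 34.8 p [ 0.5323 -0.3046  0.1346] psi -32.9 yax [ 0.002  0.002 -1.   ] open 0.641 F [ 0.6  0.2 -2.7]
{'x': 0.01, 'y': 4.53, 'z': -0.15, 'ax': -0.002, 'ay': 0.001, 'az': 0.001} dist 4.5cm ang 0
```

View pics/w18.png

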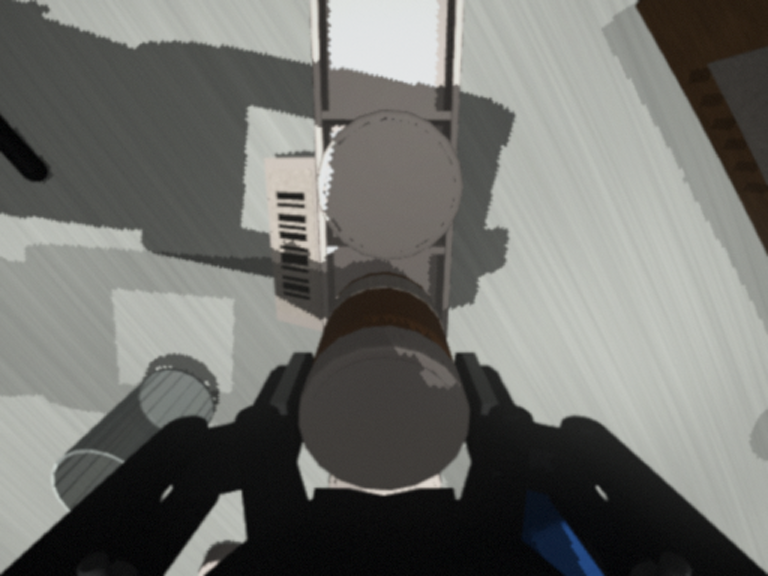

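Request:
apply_moves --increments '[{"x":0,"y":1.4,"z":-0.12,"ax":0,"ay":0,"az":0,"grip":1},{"x":0,"y":2.8,"z":-0.12,"ax":0,"ay":0,"az":0,"grip":1},{"x":0,"y":4,"z":-0.12,"ax":0,"ay":0,"az":0,"grip":1},{"x":0,"y":4.5,"z":-0.12,"ax":0,"ay":0,"az":0,"grip":1},{"x":0,"y":4.5,"z":-0.12,"ax":0,"ay":0,"az":0,"grip":1},{"x":0,"y":4.5,"z":-0.12,"ax":0,"ay":0,"az":0,"grip":1}]'

```text
time_s: 35.55
eef_pos: [0.532, -0.3058, 0.0899]
eef_rot: [0.679, -0.677, 0.2, -0.201]
wrist_force: [0.0, 0.5, -1.6]
opening: 0.645
```

Request:
apply_moves --increments '[{"x":0,"y":0.15,"z":0,"ax":0,"ay":0,"az":0,"grip":1},{"x":0,"y":0.15,"z":0,"ax":0,"ay":0,"az":0,"grip":0.5},{"x":0,"y":0.15,"z":0,"ax":0,"ay":0,"az":0,"grip":0},{"x":0,"y":0.15,"z":0,"ax":0,"ay":0,"az":0,"grip":0},{"x":0,"y":0.1,"z":0,"ax":0,"ay":0,"az":0,"grip":0},{"x":0,"y":-1,"z":0,"ax":0,"ay":0,"az":0,"grip":0},{"x":0,"y":-4,"z":0,"ax":0,"ay":0,"az":0,"grip":0},{"x":0,"y":-8,"z":0,"ax":0,"ay":0,"az":0,"grip":0},{"x":0,"y":-13,"z":0,"ax":0,"ay":0,"az":0,"grip":0},{"x":0,"y":-18,"z":0,"ax":0,"ay":0,"az":0,"grip":0},{"x":0,"y":-18,"z":0,"ax":0,"ay":0,"az":0,"grip":0}]'

```text
time_s: 36.92
eef_pos: [0.5337, -0.3077, 0.2767]
eef_rot: [-0.677, 0.679, -0.196, 0.205]
wrist_force: [0.8, 0.6, -0.1]
opening: 0.997
```

```bash
python3 snap.py w19; python3 jars.py top scene
```

```text
t 36.92 p [ 0.5337 -0.3077  0.2767] psi -32.9 yax [ 0.011 -0.006 -1.   ] open 0.997 F [ 0.8  0.6 -0.1]
cam drift 0.0028239753091443554
top tall_1 0.68 [396. 193.] xy [ 0.5344 -0.3076] iou 0.852 other 0.905
top short_1 0.72 [103. 213.] xy [0.478  0.3732] iou 0.921 other 0.793
top short_1 0.69 [172. 155.] xy [0.6245 0.2247] iou 0.924 other 0.864
top short_1 0.59 [130. 194.] xy [0.5288 0.3207] iou 0.881 other 0.749
scene tall_1 0.71 [170. 123.] xy [ 0.4591 -0.4133] iou 0.399 other 0.516
scene tall_1 0.64 [172. 139.] xy [ 0.5024 -0.3484] iou 0.445 other 0.573
scene short_1 0.97 [352. 267.] xy [0.5113 0.3106] iou 0.772 other 0.617
scene short_1 0.8 [385. 268.] xy [0.4647 0.3646] iou 0.833 other 0.668
scene short_1 0.73 [296. 268.] xy [0.6106 0.2134] iou 0.851 other 0.688
37.275
```

View pics/w19.png

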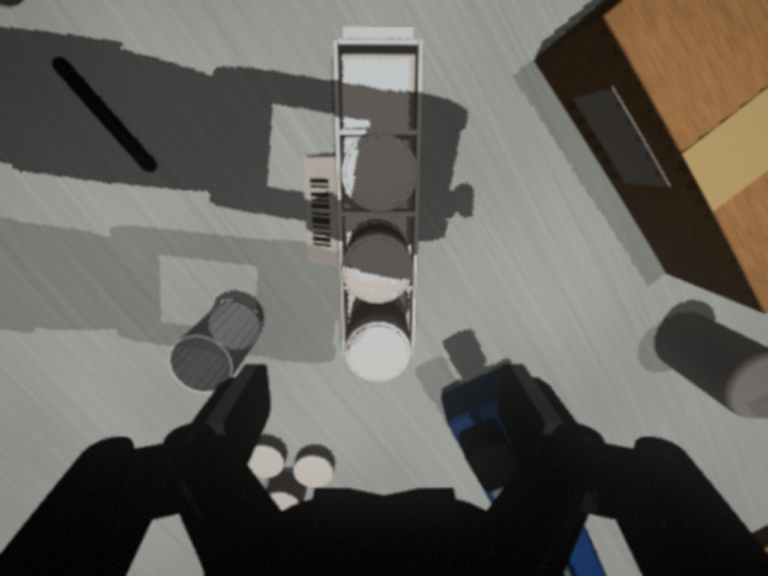

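```bash
python3 -c "
from h import *
rows([((.66,-.03,.34),-.576)])"
```

```text
t 37.27 p [ 0.531  -0.3055  0.2682] psi -32.9 yax [ 0.     0.003 -1.   ] open 0.999 F [ 0.1 -0.4 -0.9]
{'x': -4.15, 'y': -7.09, 'z': 30.16, 'ax': -0.003, 'ay': 0.001, 'az': -0.001} dist 31.3cm ang 0
```

Request:
apply_moves --increments '[{"x":-0.5,"y":-3,"z":3,"ax":0,"ay":0,"az":0,"grip":0},{"x":-1,"y":-5,"z":8,"ax":0,"ay":0,"az":0,"grip":0},{"x":-2,"y":-7,"z":13.5,"ax":0,"ay":0,"az":0,"grip":0},{"x":-2.8,"y":-7.1,"z":19.5,"ax":0,"ay":0,"az":0,"grip":0},{"x":-3.5,"y":-7.1,"z":25,"ax":0,"ay":0,"az":0,"grip":0},{"x":-4.1,"y":-7.1,"z":30,"ax":0,"ay":0,"az":0,"grip":0},{"x":-4.1,"y":-7.1,"z":30,"ax":0,"ay":0,"az":0,"grip":0},{"x":-4.1,"y":-7.1,"z":30,"ax":0,"ay":0,"az":0,"grip":0}]'

```text
time_s: 38.28
eef_pos: [0.6592, -0.0318, 0.3391]
eef_rot: [0.679, -0.677, 0.201, -0.199]
wrist_force: [-0.2, -0.1, -0.3]
opening: 1.005
```

```bash
python3 snap.py w20
python3 - <<'E'
from h import *
import pickle
P,im=pickle.load(open('pics/w20.pkl','rb'))
for q in ['reader','stand']:
    for d in pinpoint('wrist',q)[:2]: print(q,d['p'],d['xy'],plane(P,d['xy'],.008 if q=='reader' else 0))
    for d in find_in('wrist',q)[:2]: print(d)
E
python3 zoom.py w20 190 110 120 110 5 z5
```

```text
t 38.27 p [ 0.6592 -0.0318  0.3391] psi -32.9 yax [-0.002  0.003 -1.   ] open 1.005 F [-0.2 -0.1 -0.3]
cam drift 0.00010677671730424665
reader 0.64 [258.2, 143.4] [[ 0.67369041 -0.01439196  0.008     ]]
reader 0.46 [249.6, 294.7] [[ 0.49437916 -0.26123785  0.008     ]]
{'rect': [259.8, 153.9, 31.4, 46.7], 'p': 0.76}
stand 0.62 [260.3, 145.5] [[ 0.67428545 -0.02020074  0.        ]]
{'rect': [259.2, 144.9, 74.0, 77.1], 'p': 0.62}
```

View pics/w20.png

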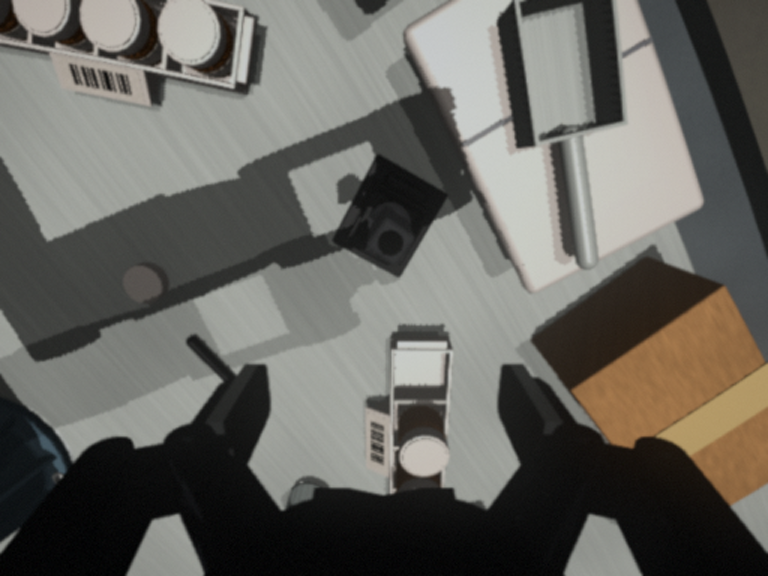

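View pics/z5.png

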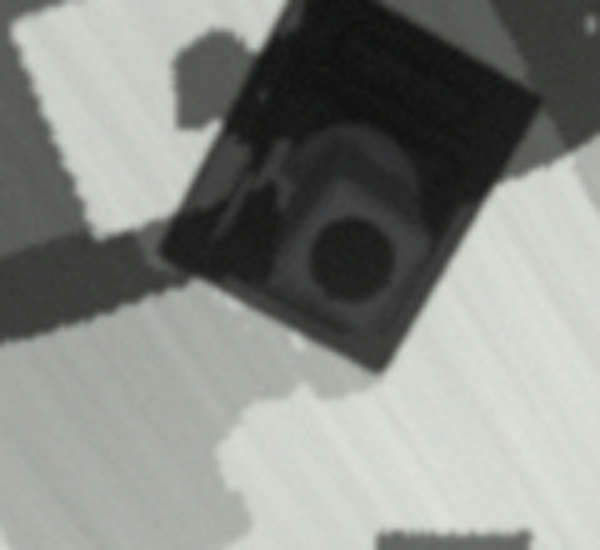

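Run:
```python
import pickle,cv2,numpy as np
P,im=pickle.load(open('pics/w20.pkl','rb')); c=im[125:190,225:300,::-1].astype(float)
c=np.clip((c-8)*4,0,255).astype(np.uint8)
cv2.imwrite('pics/z6.png',cv2.resize(c,None,fx=8,fy=8,interpolation=cv2.INTER_CUBIC))
```

```text
(no output)
```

View pics/z6.png

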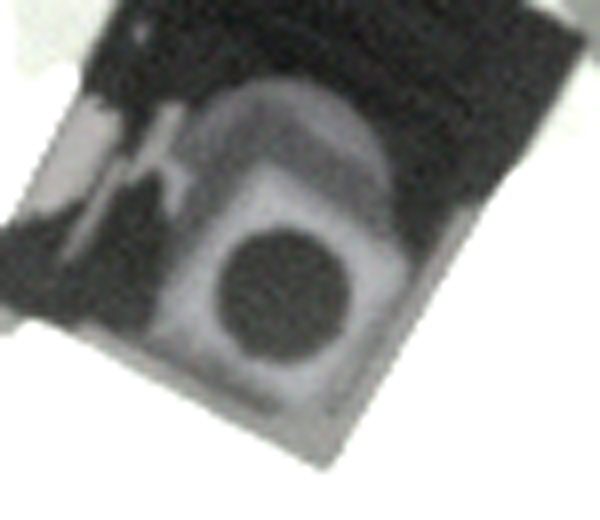

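Run:
```python
from h import *
import pickle
P,im=pickle.load(open('pics/w20.pkl','rb'))
f=lambda x,y:((x+.5)/8-.5+225,(y+.5)/8-.5+125)
C=plane(P,[f(270,165),f(408,265),f(295,430),f(150,330)],.148); S=plane(P,[f(284,295)],.152)
print(C,C.mean(0),S)
for i in range(4):
    d=C[(i+1)%4]-C[i]; print(np.linalg.norm(d[:2]),np.degrees(np.arctan2(d[1],d[0]))%90)
# stand corners foot top z=.008 : z5
g=lambda x,y:((x+.5)/5-.5+190,(y+.5)/5-.5+110)
F=plane(P,[g(543,98),g(381,372),g(160,255)],.008); print(F)
for i in range(2):
    d=F[i+1]-F[i]; print(np.linalg.norm(d[:2]),np.degrees(np.arctan2(d[1],d[0])))
print('centre',(F[0]+F[2])/2)
```

```text
[[ 0.68132515 -0.00117854  0.148     ]
 [ 0.69044694 -0.02442053  0.148     ]
 [ 0.66310759 -0.03648907  0.148     ]
 [ 0.65328244 -0.01197959  0.148     ]] [ 0.67204053 -0.01851693  0.148     ] [[ 0.67313603 -0.01764642  0.152     ]]
0.024967917583204078 21.428535515918895
0.02988460641568538 23.818332309023788
0.02640545548565541 21.844444930647143
0.03005089536664809 21.064897846823193
[[ 0.74191779 -0.03054568  0.008     ]
 [ 0.64668907 -0.08110045  0.008     ]
 [ 0.60534438 -0.0049533   0.008     ]]
0.10781601232616016 -152.03717678462988
0.08664740182289099 118.50009598608706
centre [ 0.67363108 -0.01774949  0.008     ]
```

```bash
python3 -c "
from h import *
a=np.radians(-68)
rows([((.673,-.018,.22),a),((.673,-.018,.118),a)])"
```

```text
t 38.52 p [ 0.6593 -0.0329  0.3402] psi -33.0 yax [ 0.     0.003 -1.   ] open 1.002 F [1.1 0.5 0.3]
{'x': 0.35, 'y': 12.02, 'z': 1.97, 'ax': -0.002, 'ay': 0.61, 'az': -0.002} dist 12.2cm ang 35
{'x': 0.37, 'y': 22.22, 'z': 1.94, 'ax': -0.002, 'ay': 0.61, 'az': -0.002} dist 22.3cm ang 35
```

Request:
apply_moves --increments '[{"x":0.1,"y":1,"z":0.5,"ax":0,"ay":0.15,"az":0,"grip":0},{"x":0.2,"y":3,"z":1,"ax":0,"ay":0.31,"az":0,"grip":0},{"x":0.3,"y":6,"z":1.5,"ax":0,"ay":0.47,"az":0,"grip":0},{"x":0.35,"y":9,"z":1.9,"ax":0,"ay":0.61,"az":0,"grip":0},{"x":0.35,"y":10,"z":1.9,"ax":-0.002,"ay":0.61,"az":0,"grip":0},{"x":0.35,"y":10,"z":1.9,"ax":-0.002,"ay":0.61,"az":0,"grip":0},{"x":0.35,"y":10,"z":1.9,"ax":-0.002,"ay":0.61,"az":0,"grip":0}]'

```text
time_s: 39.4
eef_pos: [0.6733, -0.0191, 0.2421]
eef_rot: [0.587, -0.586, 0.395, -0.395]
wrist_force: [0.5, 0.2, -0.1]
opening: 1.002
```

```bash
python3 snap.py w21
python3 - <<'E'
from h import *
import pickle
P,im=pickle.load(open('pics/w21.pkl','rb'))
print(np.round(proj(P,[[.673,-.018,.152]])*1.5))
rows([((.673,-.018,.118),np.radians(-68))])
c=im[180:290,180:330,::-1].astype(float)
cv2.imwrite('pics/z7.png',cv2.resize(np.clip((c-8)*4,0,255).astype(np.uint8),None,fx=5,fy=5,interpolation=cv2.INTER_CUBIC))
E
```

```text
t 39.4 p [ 0.6733 -0.0191  0.2421] psi -67.9 yax [ 0.001  0.001 -1.   ] open 1.002 F [ 0.5  0.2 -0.1]
cam drift 0.00019453661362822672
[[382. 309.]]
t 39.45 p [ 0.6733 -0.019   0.2421] psi -67.9 yax [ 0.001  0.001 -1.   ] open 0.997 F [-0.3  0.3  0.3]
{'x': -0.1, 'y': 12.41, 'z': -0.01, 'ax': -0.002, 'ay': 0.001, 'az': -0.0} dist 12.4cm ang 0
```

View pics/z7.png

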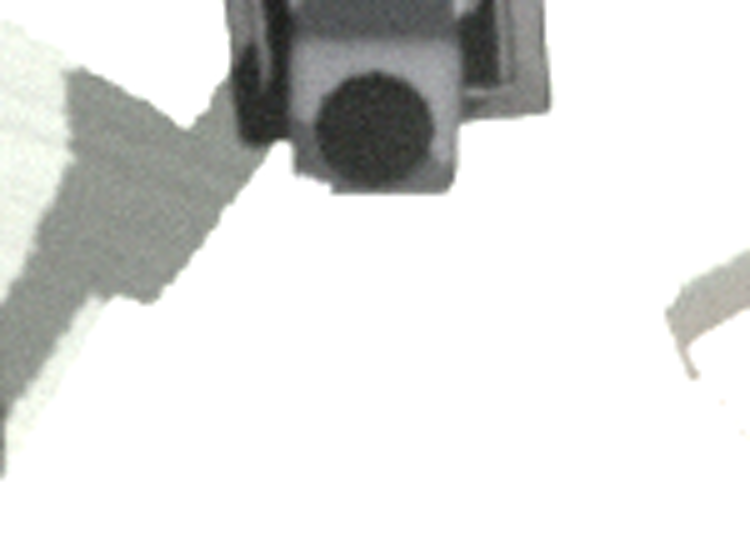

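View pics/w21.png

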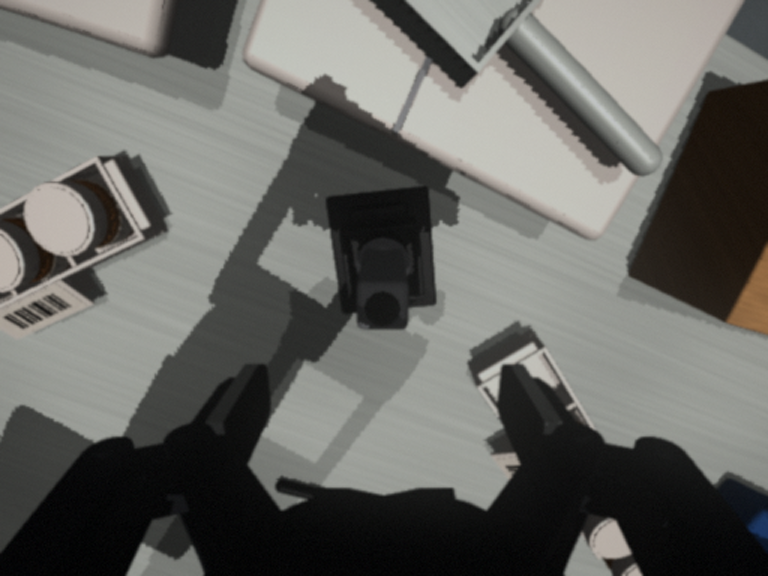

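Request:
apply_moves --increments '[{"x":-0.1,"y":3,"z":0,"ax":0,"ay":0,"az":0,"grip":0},{"x":-0.1,"y":6,"z":0,"ax":0,"ay":0,"az":0,"grip":0},{"x":-0.1,"y":9.5,"z":0,"ax":0,"ay":0,"az":0,"grip":0},{"x":-0.1,"y":12,"z":0,"ax":0,"ay":0,"az":0,"grip":0},{"x":-0.1,"y":12.4,"z":0,"ax":0,"ay":0,"az":0,"grip":0},{"x":-0.1,"y":12.4,"z":0,"ax":0,"ay":0,"az":0,"grip":0}]'

```text
time_s: 40.2
eef_pos: [0.674, -0.0182, 0.1196]
eef_rot: [0.587, -0.586, 0.394, -0.396]
wrist_force: [-0.4, -0.6, 0.8]
opening: 0.998
```

Request:
apply_moves --increments '[{"x":0,"y":0,"z":0,"ax":0,"ay":0,"az":0,"grip":0.7},{"x":0,"y":0,"z":0,"ax":0,"ay":0,"az":0,"grip":1},{"x":0,"y":0,"z":0,"ax":0,"ay":0,"az":0,"grip":1},{"x":0,"y":0,"z":0,"ax":0,"ay":0,"az":0,"grip":1},{"x":0,"y":0,"z":0,"ax":0,"ay":0,"az":0,"grip":1},{"x":0,"y":0,"z":0,"ax":0,"ay":0,"az":0,"grip":1},{"x":0,"y":0,"z":0,"ax":0,"ay":0,"az":0,"grip":1},{"x":0,"y":0,"z":0,"ax":0,"ay":0,"az":0,"grip":1}]'

```text
time_s: 41.2
eef_pos: [0.6745, -0.0181, 0.1203]
eef_rot: [0.588, -0.585, 0.394, -0.396]
wrist_force: [-1.1, 1.1, 5.2]
opening: 0.345
```

```bash
python3 snap.py w22
```

```text
t 41.2 p [ 0.6745 -0.0181  0.1203] psi -67.9 yax [ 0.005  0.001 -1.   ] open 0.345 F [-1.1  1.1  5.2]
cam drift 1.2315601061185788e-07
```

View pics/w22.png

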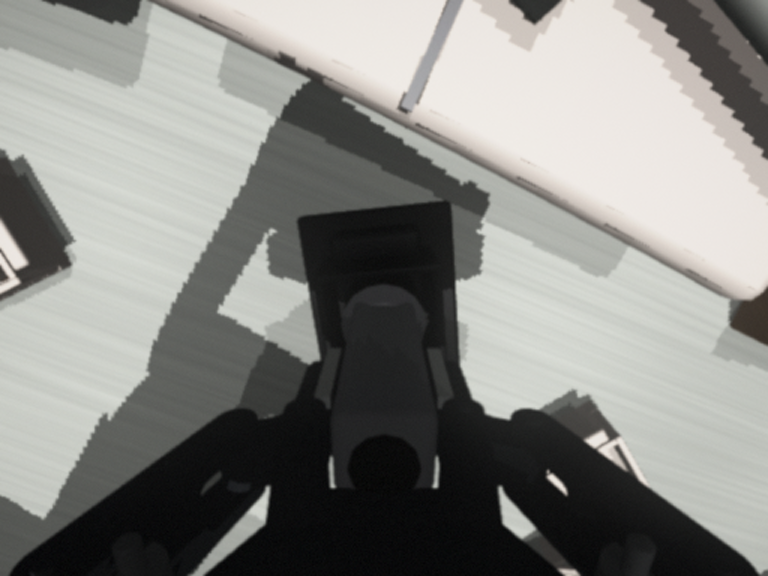

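```bash
cat > read.py <<'E'
from h import *
from pocket import *
t=Rr[2]; fx=np.array([-np.cos(t),-np.sin(t),0]); n=.5*fx+np.array([0,0,np.sqrt(.75)])
lab=np.array([Rr[0],Rr[1],0])+.052*fx+[0,0,.031]
def tgt(d=.08,psi=None,noff=.1123):
    # minimal rotation from down
    ax=np.cross([0,0,-1],-n); ang=np.arcsin(np.linalg.norm(ax)); M=Ro.from_rotvec(ax/np.linalg.norm(ax)*ang).as_matrix()
    return lab+n*(d+noff), M@Rd(psi)
E
python3 - <<'E'
from read import *
print(lab,n)
p,R=tgt(.08,np.radians(-90)); print('tcp',p); print(R)
o=ctrl.get_obs()
a=np.radians(-68)
from scipy.spatial.transform import Slerp
p0=np.array(o['eef_pos']);up=p0+[0,0,.13]
R0=Rq(o['eef_rot'])
sl=Slerp([0,1],Ro.from_matrix([R0,R]))
T=[(p0+[0,0,.04],R0),(p0+[0,0,.09],R0),(up,R0)]
p2=p+[0,0,.06]
for i in range(1,9): s=i/8; T.append((up+(p2-up)*s,sl(s).as_matrix()))
T.append((p,R)); rows(T)
E
```

```text
[ 0.50711799 -0.24823824  0.031     ] [-0.41938254  0.27224674  0.8660254 ]
tcp [ 0.42647072 -0.19588519  0.19753669]
[[-0.06118648  0.41938254  0.90574527]
 [-0.96028013 -0.27224674  0.06118648]
 [ 0.27224674 -0.8660254   0.41938254]]
t 41.25 p [ 0.6745 -0.0182  0.1203] psi -67.9 yax [ 0.004  0.001 -1.   ] open 0.344 F [0.3 0.7 4.6]
{'x': 0.0, 'y': -4.0, 'z': 0.02, 'ax': 0.0, 'ay': 0.0, 'az': 0.0} dist 4.0cm ang 0
{'x': 0.01, 'y': -9.0, 'z': 0.04, 'ax': 0.0, 'ay': 0.0, 'az': 0.0} dist 9.0cm ang 0
{'x': 0.01, 'y': -13.0, 'z': 0.06, 'ax': 0.0, 'ay': 0.0, 'az': 0.0} dist 13.0cm ang 0
{'x': 0.91, 'y': -13.11, 'z': -3.65, 'ax': 0.047, 'ay': 0.047, 'az': -0.046} dist 13.6cm ang 5
{'x': 1.8, 'y': -13.21, 'z': -7.36, 'ax': 0.094, 'ay': 0.094, 'az': -0.091} dist 15.2cm ang 9
{'x': 2.69, 'y': -13.32, 'z': -11.07, 'ax': 0.14, 'ay': 0.141, 'az': -0.137} dist 17.5cm ang 14
{'x': 3.58, 'y': -13.42, 'z': -14.77, 'ax': 0.187, 'ay': 0.188, 'az': -0.183} dist 20.3cm ang 18
{'x': 4.48, 'y': -13.53, 'z': -18.48, 'ax': 0.234, 'ay': 0.235, 'az': -0.229} dist 23.3cm ang 23
{'x': 5.37, 'y': -13.63, 'z': -22.19, 'ax': 0.281, 'ay': 0.282, 'az': -0.274} dist 26.6cm ang 28
{'x': 6.26, 'y': -13.74, 'z': -25.89, 'ax': 0.327, 'ay': 0.329, 'az': -0.32} dist 30.0cm ang 32
{'x': 7.15, 'y': -13.84, 'z': -29.6, 'ax': 0.374, 'ay': 0.376, 'az': -0.366} dist 33.5cm ang 37
{'x': 7.15, 'y': -7.84, 'z': -29.63, 'ax': 0.374, 'ay': 0.376, 'az': -0.366} dist 31.5cm ang 37
```

Request:
apply_moves --increments '[{"x":0,"y":-1.5,"z":0,"ax":0,"ay":0,"az":0,"grip":1},{"x":0,"y":-4,"z":0,"ax":0,"ay":0,"az":0,"grip":1},{"x":0,"y":-7,"z":0,"ax":0,"ay":0,"az":0,"grip":1},{"x":0,"y":-10,"z":0,"ax":0,"ay":0,"az":0,"grip":1},{"x":0,"y":-13,"z":0,"ax":0,"ay":0,"az":0,"grip":1},{"x":0,"y":-13,"z":0,"ax":0,"ay":0,"az":0,"grip":1},{"x":0,"y":-13,"z":0,"ax":0,"ay":0,"az":0,"grip":1}]'

```text
time_s: 42.12
eef_pos: [0.6732, -0.0181, 0.249]
eef_rot: [0.587, -0.586, 0.394, -0.396]
wrist_force: [-0.1, 0.6, -1.7]
opening: 0.345
```

Run:
```python
from read import *
p,R=tgt(.08,np.radians(-90))
o=ctrl.get_obs()
from scipy.spatial.transform import Slerp
p0=np.array(o['eef_pos'])
R0=Rq(o['eef_rot'])
sl=Slerp([0,1],Ro.from_matrix([R0,R]))
p2=p+n*.05
rows([(p0+(p2-p0)*i/8,sl(i/8).as_matrix()) for i in range(1,9)]+[(p,R)])
```

```text
t 42.12 p [ 0.6732 -0.0181  0.249 ] psi -67.9 yax [ 0.003  0.001 -1.   ] open 0.345 F [-0.1  0.6 -1.7]
{'x': 0.64, 'y': 0.09, 'z': -3.87, 'ax': 0.047, 'ay': 0.047, 'az': -0.046} dist 3.9cm ang 5
{'x': 1.29, 'y': 0.18, 'z': -7.74, 'ax': 0.094, 'ay': 0.094, 'az': -0.092} dist 7.9cm ang 9
{'x': 1.93, 'y': 0.27, 'z': -11.62, 'ax': 0.141, 'ay': 0.141, 'az': -0.137} dist 11.8cm ang 14
{'x': 2.57, 'y': 0.36, 'z': -15.49, 'ax': 0.188, 'ay': 0.188, 'az': -0.183} dist 15.7cm ang 19
{'x': 3.21, 'y': 0.45, 'z': -19.36, 'ax': 0.235, 'ay': 0.235, 'az': -0.229} dist 19.6cm ang 23
{'x': 3.86, 'y': 0.55, 'z': -23.23, 'ax': 0.282, 'ay': 0.282, 'az': -0.275} dist 23.6cm ang 28
{'x': 4.5, 'y': 0.64, 'z': -27.1, 'ax': 0.329, 'ay': 0.329, 'az': -0.321} dist 27.5cm ang 32
{'x': 5.14, 'y': 0.73, 'z': -30.98, 'ax': 0.376, 'ay': 0.376, 'az': -0.367} dist 31.4cm ang 37
{'x': 7.19, 'y': 5.06, 'z': -29.56, 'ax': 0.376, 'ay': 0.376, 'az': -0.367} dist 30.8cm ang 37
```

Request:
apply_moves --increments '[{"x":0.6,"y":0.1,"z":-3.9,"ax":0.047,"ay":0.047,"az":-0.046,"grip":1},{"x":1.3,"y":0.2,"z":-7.7,"ax":0.094,"ay":0.094,"az":-0.092,"grip":1},{"x":1.9,"y":0.3,"z":-11.6,"ax":0.141,"ay":0.141,"az":-0.137,"grip":1},{"x":2.6,"y":0.4,"z":-15.5,"ax":0.188,"ay":0.188,"az":-0.183,"grip":1},{"x":3.2,"y":0.5,"z":-19.4,"ax":0.235,"ay":0.235,"az":-0.229,"grip":1},{"x":3.9,"y":0.5,"z":-23.2,"ax":0.282,"ay":0.282,"az":-0.275,"grip":1},{"x":4.5,"y":0.6,"z":-27.1,"ax":0.329,"ay":0.329,"az":-0.321,"grip":1},{"x":5.1,"y":0.7,"z":-31.0,"ax":0.376,"ay":0.376,"az":-0.367,"grip":1},{"x":5.1,"y":0.7,"z":-31.0,"ax":0.376,"ay":0.376,"az":-0.367,"grip":1},{"x":5.1,"y":0.7,"z":-31.0,"ax":0.376,"ay":0.376,"az":-0.367,"grip":1}]'

```text
time_s: 43.38
eef_pos: [0.405, -0.1819, 0.2405]
eef_rot: [-0.521, 0.445, -0.304, 0.662]
wrist_force: [-0.4, -0.4, -1.3]
opening: 0.343
```

```bash
python3 snap.py w23
python3 - <<'E'
from read import *
import pickle
P,im=pickle.load(open('pics/w23.pkl','rb'))
c=[lab]+[lab+a*.042*np.array([-np.sin(t),np.cos(t),0])+b*.016*np.cross(n,[-np.sin(t),np.cos(t),0]) for a,b in ((1,1),(1,-1),(-1,-1),(-1,1))]
print(np.round(proj(P,np.array(c))*1.5))
p,R=tgt(.08,np.radians(-90)); rows([(p,R)]); print(ctrl.get_obs()['q'])
E
```

```text
t 43.38 p [ 0.405  -0.1819  0.2405] psi -93.7 yax [ 0.419 -0.272 -0.866] open 0.343 F [-0.4 -0.4 -1.3]
cam drift 0.0003955077022415321
[[384. 250.]
 [336. 240.]
 [354. 210.]
 [431. 260.]
 [412. 288.]]
t 43.42 p [ 0.4055 -0.1818  0.2409] psi -93.6 yax [ 0.419 -0.272 -0.866] open 0.345 F [ 0.1 -0.6 -1. ]
{'x': 0.05, 'y': 5.01, 'z': -0.0, 'ax': 0.0, 'ay': 0.001, 'az': -0.001} dist 5.0cm ang 0
[-0.74970854 -0.48139227  2.29418545  0.11923097  0.8160374   0.76145937]
```

View pics/w23.png

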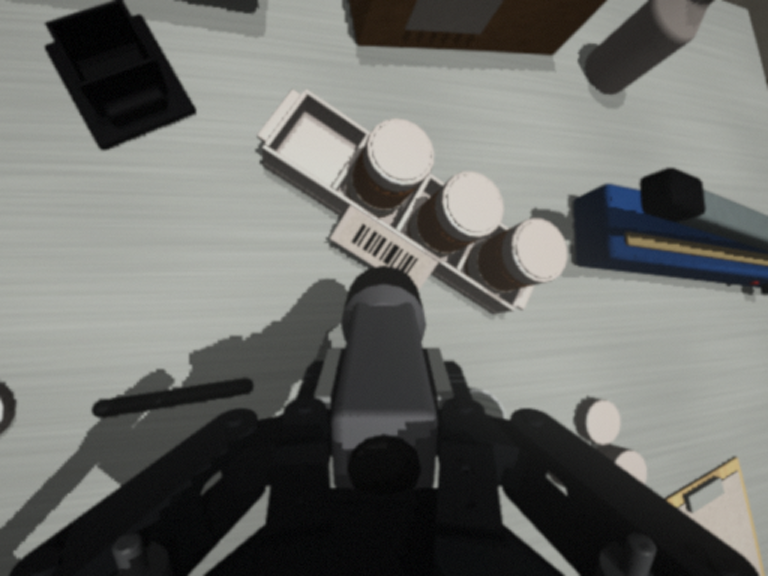

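Request:
apply_moves --increments '[{"x":0.05,"y":2,"z":0,"ax":0,"ay":0,"az":0,"grip":1},{"x":0.05,"y":4,"z":0,"ax":0,"ay":0,"az":0,"grip":1},{"x":0.05,"y":5,"z":0,"ax":0,"ay":0,"az":0,"grip":1},{"x":0.05,"y":5,"z":0,"ax":0,"ay":0,"az":0,"grip":1},{"x":0.05,"y":5,"z":0,"ax":0,"ay":0,"az":0,"grip":1},{"x":0.05,"y":5,"z":0,"ax":0,"ay":0,"az":0,"grip":1},{"x":0.05,"y":5,"z":0,"ax":0,"ay":0,"az":0,"grip":1}]'

```text
time_s: 44.3
eef_pos: [0.4266, -0.196, 0.1983]
eef_rot: [-0.521, 0.445, -0.304, 0.662]
wrist_force: [0.1, -0.8, -0.8]
opening: 0.343
```

```bash
python3 snap.py w24
python3 - <<'E'
from read import *
p,R=tgt(.08,np.radians(-90)); rows([(p,R)])
for c in ['scene','top']: cv2.imwrite(f'pics/{c}_read.png',vision.camera(c)[:,:,::-1])
a=cv2.imread('pics/scene_read.png')[90:230,140:320]; b=cv2.imread('pics/top_read.png')[130:270,290:470]
cv2.imwrite('pics/read2.png',cv2.resize(cv2.convertScaleAbs(np.hstack([a,b]),alpha=1.5),None,fx=2.2,fy=2.2,interpolation=cv2.INTER_CUBIC))
E
```

```text
t 44.3 p [ 0.4266 -0.196   0.1983] psi -93.6 yax [ 0.42  -0.272 -0.866] open 0.343 F [ 0.1 -0.8 -0.8]
cam drift 6.385580441581329e-05
t 44.35 p [ 0.4265 -0.196   0.1982] psi -93.6 yax [ 0.42  -0.272 -0.866] open 0.342 F [-0.9  1.4 -0.9]
{'x': -0.03, 'y': 0.05, 'z': -0.03, 'ax': -0.0, 'ay': 0.001, 'az': 0.0} dist 0.1cm ang 0
```

View pics/w24.png

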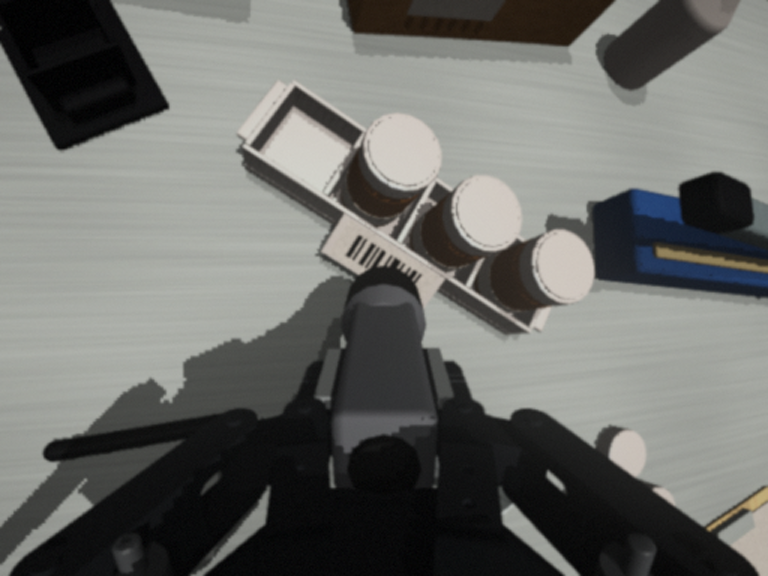

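View pics/read2.png

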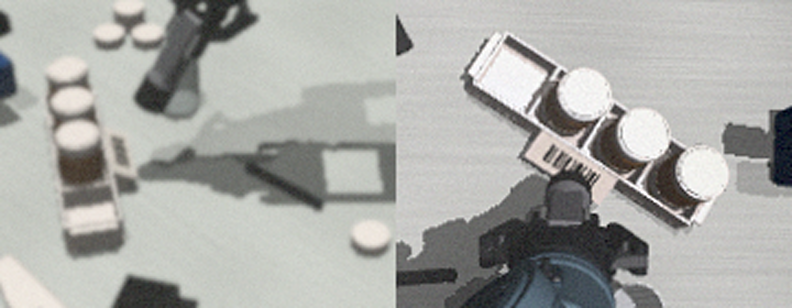

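```bash
python3 - <<'E'
from read import *
import pickle
P=vision.camera_params('wrist'); o=ctrl.get_obs(); R=Rq(o['eef_rot']); p=o['eef_pos']
print('stud',proj(P,[p+R[:,1]*(-.0317)])*1.5)
for zo in (-.0015,0):
  c=[p+R[:,2]*zo+R[:,1]*(.1123-.04)+R[:,0]*.022*np.cos(a)+R[:,2]*.022*np.sin(a) for a in np.linspace(0,2*np.pi,9)[:-1]]
  print('nose shoulder ring',np.round(proj(P,np.array(c))*1.5).tolist())
  c=[p+R[:,2]*zo+R[:,1]*(.1123)+R[:,0]*.022*np.cos(a)+R[:,2]*.022*np.sin(a) for a in np.linspace(0,2*np.pi,9)[:-1]]
  print('nose ring',np.round(proj(P,np.array(c))*1.5).tolist())
E
python3 zoom.py w24 215 165 85 80 7 z8
```

```text
stud [[382.42457345 467.50426666]]
nose shoulder ring [[426.0, 324.0], [414.0, 295.0], [383.0, 283.0], [352.0, 296.0], [341.0, 324.0], [354.0, 351.0], [383.0, 362.0], [413.0, 351.0]]
nose ring [[419.0, 299.0], [409.0, 274.0], [383.0, 264.0], [357.0, 274.0], [347.0, 299.0], [358.0, 322.0], [383.0, 332.0], [408.0, 322.0]]
nose shoulder ring [[426.0, 321.0], [414.0, 293.0], [383.0, 280.0], [352.0, 293.0], [341.0, 321.0], [354.0, 349.0], [383.0, 360.0], [413.0, 349.0]]
nose ring [[419.0, 296.0], [409.0, 272.0], [383.0, 261.0], [357.0, 272.0], [347.0, 296.0], [358.0, 320.0], [383.0, 330.0], [408.0, 320.0]]
```

View pics/z8.png

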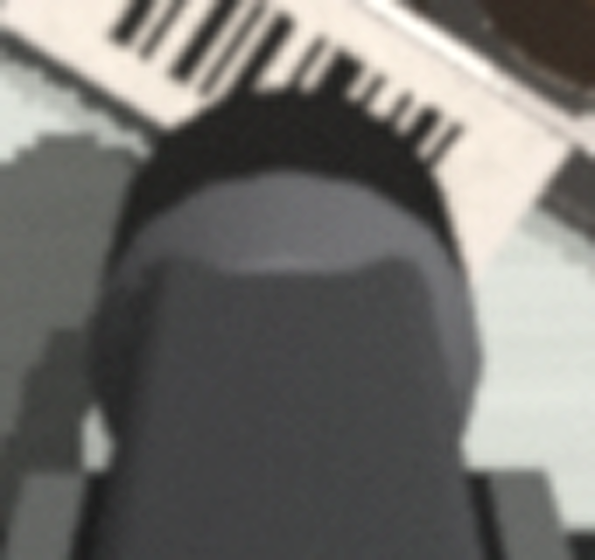

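Request:
apply_moves --increments '[{"x":0,"y":0,"z":0,"ax":0,"ay":0,"az":0,"grip":1},{"x":0,"y":0,"z":0,"ax":0,"ay":0,"az":0,"grip":1},{"x":0,"y":0,"z":0,"ax":0,"ay":0,"az":0,"grip":1},{"x":0,"y":0,"z":0,"ax":0,"ay":0,"az":0,"grip":1},{"x":0,"y":0,"z":0,"ax":0,"ay":0,"az":0,"grip":1},{"x":0,"y":0,"z":0,"ax":0,"ay":0,"az":0,"grip":1},{"x":0,"y":0,"z":0,"ax":0,"ay":0,"az":0,"grip":1},{"x":0,"y":0,"z":0,"ax":0,"ay":0,"az":0,"grip":1},{"x":0,"y":0,"z":0,"ax":0,"ay":0,"az":0,"grip":1},{"x":0,"y":0,"z":0,"ax":0,"ay":0,"az":0,"grip":1},{"x":0,"y":0,"z":0,"ax":0,"ay":0,"az":0,"grip":1},{"x":0,"y":0,"z":0,"ax":0,"ay":0,"az":0,"grip":1}]'

```text
time_s: 45.95
eef_pos: [0.4265, -0.196, 0.198]
eef_rot: [-0.521, 0.445, -0.304, 0.662]
wrist_force: [0.5, 0.3, -0.6]
opening: 0.342
```

Request:
apply_moves --increments '[{"x":0,"y":0,"z":0,"ax":0,"ay":0,"az":0,"grip":1},{"x":0,"y":0,"z":0,"ax":0,"ay":0,"az":0,"grip":1},{"x":0,"y":0,"z":0,"ax":0,"ay":0,"az":0,"grip":1},{"x":0,"y":0,"z":0,"ax":0,"ay":0,"az":0,"grip":1},{"x":0,"y":0,"z":0,"ax":0,"ay":0,"az":0,"grip":1},{"x":0,"y":0,"z":0,"ax":0,"ay":0,"az":0,"grip":1},{"x":0,"y":0,"z":0,"ax":0,"ay":0,"az":0,"grip":1},{"x":0,"y":0,"z":0,"ax":0,"ay":0,"az":0,"grip":1}]'

```text
time_s: 46.95
eef_pos: [0.4264, -0.196, 0.198]
eef_rot: [-0.521, 0.445, -0.304, 0.662]
wrist_force: [0.0, -0.2, -1.4]
opening: 0.341
```

Run:
```python
from read import *
o=ctrl.get_obs()
from scipy.spatial.transform import Slerp
p0=np.array(o['eef_pos']); R0=Rq(o['eef_rot'])
R=Rd(np.radians(-67.9)); sl=Slerp([0,1],Ro.from_matrix([R0,R]))
pa=p0+n*.05; p2=np.array([.6737,-.018,.25])
rows([(pa,R0)]+[(pa+(p2-pa)*i/8,sl(i/8).as_matrix()) for i in range(1,9)])
```

```text
t 46.95 p [ 0.4264 -0.196   0.198 ] psi -93.6 yax [ 0.419 -0.272 -0.866] open 0.341 F [ 0.  -0.2 -1.4]
{'x': -0.0, 'y': -5.0, 'z': -0.0, 'ax': 0.0, 'ay': 0.0, 'az': 0.0} dist 5.0cm ang 0
{'x': -2.15, 'y': -4.25, 'z': 3.21, 'ax': -0.047, 'ay': -0.047, 'az': 0.046} dist 5.7cm ang 5
{'x': -4.29, 'y': -3.5, 'z': 6.42, 'ax': -0.095, 'ay': -0.094, 'az': 0.092} dist 8.5cm ang 9
{'x': -6.44, 'y': -2.74, 'z': 9.63, 'ax': -0.142, 'ay': -0.141, 'az': 0.137} dist 11.9cm ang 14
{'x': -8.59, 'y': -1.99, 'z': 12.84, 'ax': -0.189, 'ay': -0.188, 'az': 0.183} dist 15.6cm ang 19
{'x': -10.74, 'y': -1.24, 'z': 16.05, 'ax': -0.237, 'ay': -0.235, 'az': 0.229} dist 19.3cm ang 23
{'x': -12.88, 'y': -0.49, 'z': 19.26, 'ax': -0.284, 'ay': -0.282, 'az': 0.275} dist 23.2cm ang 28
{'x': -15.03, 'y': 0.27, 'z': 22.47, 'ax': -0.331, 'ay': -0.329, 'az': 0.32} dist 27.0cm ang 32
{'x': -17.18, 'y': 1.02, 'z': 25.68, 'ax': -0.379, 'ay': -0.376, 'az': 0.366} dist 30.9cm ang 37
```

Request:
apply_moves --increments '[{"x":0,"y":-2.5,"z":0,"ax":0,"ay":0,"az":0,"grip":1},{"x":0,"y":-5,"z":0,"ax":0,"ay":0,"az":0,"grip":1},{"x":-2.1,"y":-4.3,"z":3.2,"ax":-0.047,"ay":-0.047,"az":0.046,"grip":1},{"x":-4.3,"y":-3.5,"z":6.4,"ax":-0.095,"ay":-0.094,"az":0.092,"grip":1},{"x":-6.4,"y":-2.7,"z":9.6,"ax":-0.142,"ay":-0.141,"az":0.137,"grip":1},{"x":-8.6,"y":-2.0,"z":12.8,"ax":-0.189,"ay":-0.188,"az":0.183,"grip":1},{"x":-10.7,"y":-1.2,"z":16.1,"ax":-0.237,"ay":-0.235,"az":0.229,"grip":1},{"x":-12.9,"y":-0.5,"z":19.3,"ax":-0.284,"ay":-0.282,"az":0.275,"grip":1},{"x":-15.0,"y":0.3,"z":22.5,"ax":-0.331,"ay":-0.329,"az":0.32,"grip":1},{"x":-17.2,"y":1.0,"z":25.7,"ax":-0.379,"ay":-0.376,"az":0.366,"grip":1},{"x":-17.2,"y":1.0,"z":25.7,"ax":-0.379,"ay":-0.376,"az":0.366,"grip":1},{"x":-17.2,"y":1.0,"z":25.7,"ax":-0.379,"ay":-0.376,"az":0.366,"grip":1}]'

```text
time_s: 48.45
eef_pos: [0.6734, -0.0178, 0.2493]
eef_rot: [-0.586, 0.587, -0.395, 0.395]
wrist_force: [-0.6, 0.0, -1.7]
opening: 0.343
```

```bash
python3 -c "
from h import *
rows([((.6738,-.018,.16),np.radians(-67.9)),((.6738,-.018,.1215),np.radians(-67.9))])"; python3 snap.py w25
```

```text
t 48.45 p [ 0.6734 -0.0178  0.2493] psi -67.9 yax [-0.001 -0.    -1.   ] open 0.343 F [-0.6  0.  -1.7]
{'x': 0.04, 'y': 8.93, 'z': 0.04, 'ax': 0.001, 'ay': -0.001, 'az': -0.0} dist 8.9cm ang 0
{'x': 0.04, 'y': 12.78, 'z': 0.04, 'ax': 0.001, 'ay': -0.001, 'az': -0.0} dist 12.8cm ang 0
t 48.45 p [ 0.6734 -0.0178  0.2493] psi -67.9 yax [-0.001 -0.    -1.   ] open 0.343 F [-0.6  0.  -1.7]
cam drift 0.0001428663920051143
```

View pics/w25.png

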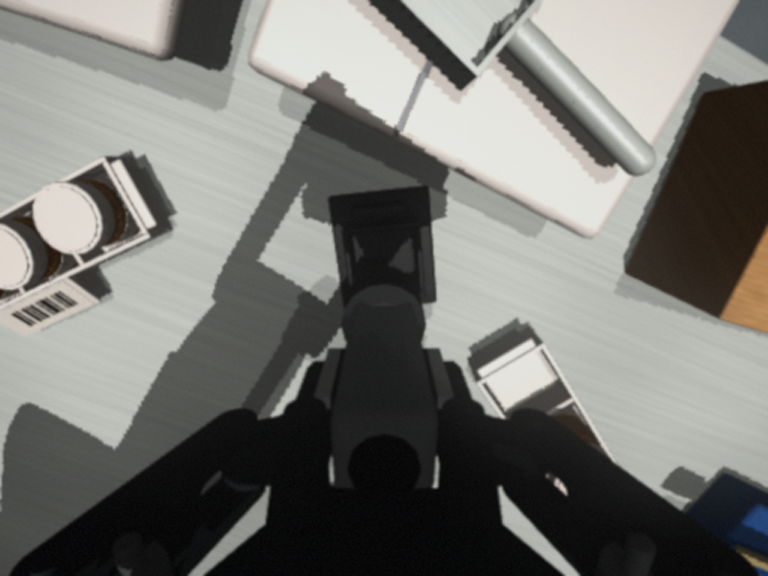

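Request:
apply_moves --increments '[{"x":0.04,"y":3,"z":0.04,"ax":0,"ay":0,"az":0,"grip":1},{"x":0.04,"y":6,"z":0.04,"ax":0,"ay":0,"az":0,"grip":1},{"x":0.04,"y":7.5,"z":0.04,"ax":0,"ay":0,"az":0,"grip":1},{"x":0.04,"y":7.5,"z":0.04,"ax":0,"ay":0,"az":0,"grip":1},{"x":0.04,"y":8.2,"z":0.04,"ax":0,"ay":0,"az":0,"grip":1},{"x":0.04,"y":9,"z":0.04,"ax":0,"ay":0,"az":0,"grip":1},{"x":0.04,"y":9,"z":0.04,"ax":0,"ay":0,"az":0,"grip":1}]'

```text
time_s: 49.38
eef_pos: [0.6733, -0.0181, 0.1594]
eef_rot: [-0.586, 0.587, -0.396, 0.395]
wrist_force: [-0.3, -0.6, -1.1]
opening: 0.342
```

```bash
python3 snap.py w26; python3 -c "
from h import *
rows([((.6738,-.018,.1215),np.radians(-67.9))])"
```

```text
t 49.38 p [ 0.6733 -0.0181  0.1594] psi -68.0 yax [-0.002 -0.    -1.   ] open 0.342 F [-0.3 -0.6 -1.1]
cam drift 0.0002586530533462694
t 49.42 p [ 0.6735 -0.0182  0.1597] psi -67.9 yax [-0.001 -0.    -1.   ] open 0.344 F [-0.7 -0.3 -0.7]
{'x': -0.0, 'y': 3.82, 'z': 0.04, 'ax': 0.001, 'ay': -0.001, 'az': -0.0} dist 3.8cm ang 0
```

View pics/w26.png

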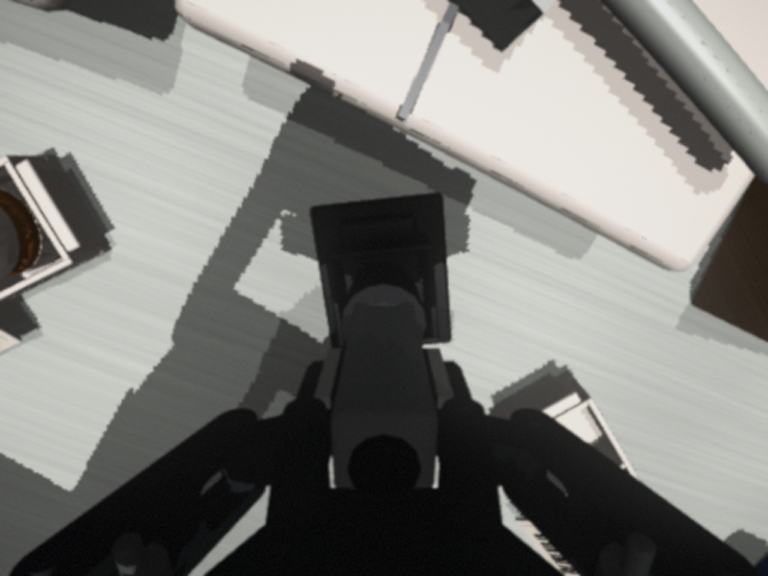

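Nose is in the pocket mouth with no lateral force. Lower the rest.

Request:
apply_moves --increments '[{"x":0,"y":1,"z":0.04,"ax":0,"ay":0,"az":0,"grip":1},{"x":0,"y":2,"z":0.04,"ax":0,"ay":0,"az":0,"grip":1},{"x":0,"y":3,"z":0.04,"ax":0,"ay":0,"az":0,"grip":1},{"x":0,"y":3.7,"z":0.04,"ax":0,"ay":0,"az":0,"grip":1},{"x":0,"y":3.8,"z":0.04,"ax":0,"ay":0,"az":0,"grip":1},{"x":0,"y":3.8,"z":0.04,"ax":0,"ay":0,"az":0,"grip":1}]'

```text
time_s: 50.18
eef_pos: [0.6739, -0.0181, 0.1218]
eef_rot: [-0.586, 0.587, -0.395, 0.395]
wrist_force: [0.1, 0.9, -1.4]
opening: 0.342
```

Request:
apply_moves --increments '[{"x":0,"y":0.12,"z":0,"ax":0,"ay":0,"az":0,"grip":1},{"x":0,"y":0.12,"z":0,"ax":0,"ay":0,"az":0,"grip":0.6},{"x":0,"y":0.12,"z":0,"ax":0,"ay":0,"az":0,"grip":0.3},{"x":0,"y":0,"z":0,"ax":0,"ay":0,"az":0,"grip":0},{"x":0,"y":0,"z":0,"ax":0,"ay":0,"az":0,"grip":0},{"x":0,"y":0,"z":0,"ax":0,"ay":0,"az":0,"grip":0},{"x":0,"y":-2,"z":0,"ax":0,"ay":0,"az":0,"grip":0},{"x":0,"y":-5,"z":0,"ax":0,"ay":0,"az":0,"grip":0},{"x":0,"y":-9,"z":0,"ax":0,"ay":0,"az":0,"grip":0},{"x":0,"y":-14,"z":0,"ax":0,"ay":0,"az":0,"grip":0},{"x":0,"y":-18,"z":0,"ax":0,"ay":0,"az":0,"grip":0},{"x":0,"y":-18,"z":0,"ax":0,"ay":0,"az":0,"grip":0}]'

```text
time_s: 51.68
eef_pos: [0.6762, -0.0183, 0.3089]
eef_rot: [0.588, -0.585, 0.392, -0.398]
wrist_force: [-0.4, -0.2, 0.3]
opening: 0.999
```

```bash
python3 snap.py w27
python3 - <<'E'
from h import *
for c in ['scene','top']: cv2.imwrite(f'pics/{c}_end.png',cv2.convertScaleAbs(cv2.resize(vision.camera(c)[:,:,::-1],None,fx=1.5,fy=1.5,interpolation=cv2.INTER_CUBIC),alpha=1.3))
E
```

```text
t 51.67 p [ 0.6762 -0.0183  0.3089] psi -67.9 yax [ 0.009 -0.002 -1.   ] open 0.999 F [-0.4 -0.2  0.3]
cam drift 0.0020195609820212734
```

View pics/w27.png

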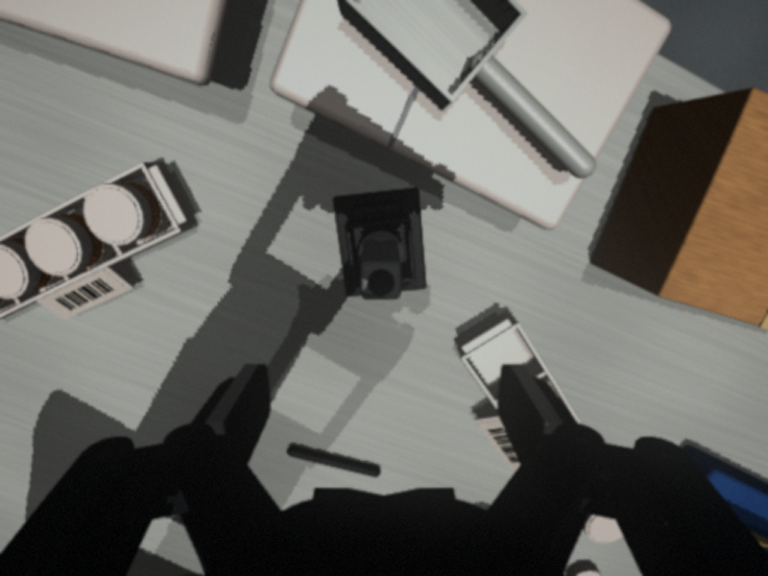

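View pics/scene_end.png

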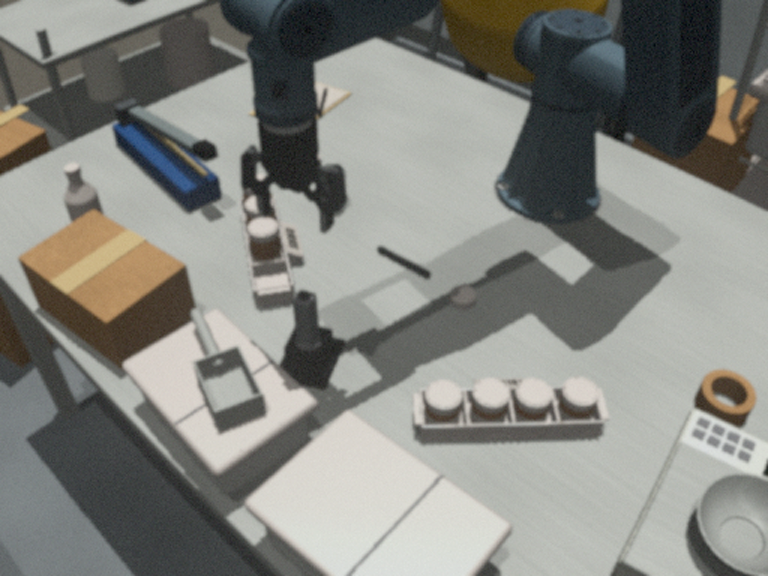

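View pics/top_end.png

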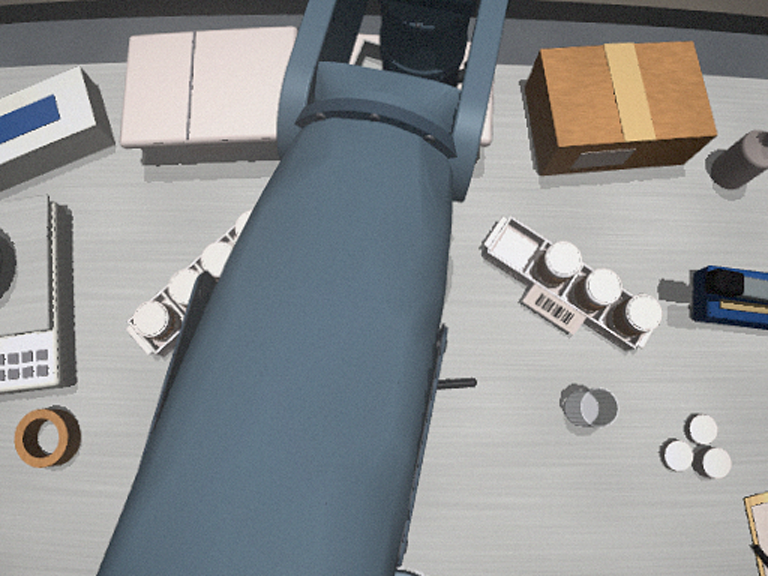

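```bash
python3 -c "
from bench import ticket,ctrl
o=ctrl.get_obs(); print(o['time_s'],o['wrist_force'],abs(o['dq']).max())
print(ticket.hand_in())"
```

```text
51.825 [-0.73332033 -0.4950979  -1.06690858] 0.022733422506278016
the job is handed in; nothing more can be done
None
```

The job is done and handed in at about 52 s of the 210 s allowed.

- **Jars:** Five waiting jars were present, three short and two tall. The short ones are in the left rack, which already held the short jar. The tall ones are in the right rack with the tall jar, where one pocket stays empty. One short jar was knocked about 5 cm aside partway through, and I found it again before picking it up. The jars already racked and the open jar were not touched.
- **Reading:** I held the code reader still for about 3 s at the right rack's label. By the arm's measured pose and my fit of the rack, it was square to the label, aimed at its middle, with the nose 8 cm off. The reader gives no signal, so I could not confirm the read itself.
- **Reader put back:** It is in its stand, nose down.

The last pictures show all seven capped jars standing in their pockets, the reader upright in its stand and the gripper open and clear above it. In the top view, the arm hid most of the left rack, so I confirmed its four jars from the scene camera. No check failed. The camera fits for jar and rack positions differed from each other by up to about 4 mm, rising to about 18 mm for jars partly hidden in the racks. For picking and placing I used the wrist camera's view.

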